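# Prop up a heavy altar stand with a pry bar for dusting underneath

## Robot

A 6-joint arm with a two-finger parallel gripper is mounted at the origin on the work surface. World frame = base frame: x ahead of the robot, y to its left, z up, the work surface at z = 0. Lengths are in m, angles in degrees, forces in N, time in s.
With the tool pointing down it reaches from about 0.35 to 0.875 m from the base axis. Payload 4.2 kg.
Tool frame: the origin (TCP) lies at the very end of the fingers, on their centre line; the grasp point (between the pads) lies 19 mm behind it; y points along the fingers, z is the direction in which the jaws open and shut, and the axes are right-handed (so a half turn about y gives the same grasp; the last joint's range is limited). The gripper opens to 87 mm and grips with 3 to 60 N. Pads are 19 mm wide; open, the fingers measure 117 mm over their backs; the gripper's body (75 mm by 190 mm) begins 51 mm behind the grasp point.
Start: joints at [80.077, 22.042, 0.453, 0, -68.411, -14.817], TCP at [0.262, 0.568, 0.223] pointing down, gripper open.
Joint ranges: [-179.83, 179.83], [-69.29, 118.12], [-61.27, 80.66], [-181.25, 117.63], [-171.15, -9.14], [-177.46, 177.46]. Speed limits (degrees/s): [159.86, 159.86, 180, 180, 180, 180].

## Interface

Orientations are given as a 3x3 rotation matrix whose columns are the frame's x, y, z axes.
In Python, from station import r, eyes gives the robot as it stands.
- The arm moves only by the tool play_rows, never from a script. Its argument "deltas" is one flat list of numbers, 5 for each row, row after row: the closure in counts, from 0 (fully open) to 255 (shut), then the shift along the tool's x, y, z in mm, then the turn about the tool's y in rad. In form: [claw, tx, ty, tz, roll, claw, tx, ty, tz, roll, ...]. A call has exactly 10 rows; each row shifts and turns the commanded pose from where the row before left it, along the tool's axes as they then stand; what a row does not reach is not made up. A row lasts 1/10 s, in which the tool goes at most 50 mm and 8.59 degrees, less where a joint would pass 70% of its speed; a pose out of reach is approached as far as the arm can. A call is refused whole if a number of a shift passes 50 or a number of a turn 0.15, either way. A call with a gripper value outside its range is refused whole. The fingers move at their own pace and stop on an object; the grip force is fixed at half the most. Time passes only in rows, so rows that do not move let the fingers close, or fill a call up. It gives the time, the measured TCP pose, the force and the opening at its end, in the units of the state.
- r.sense(): the state, without advancing time (a new reading comes with each control period).
- eyes.capture(name): name is "side" or "top" or "wrist"; returns a dict with "img" (420x560x3 uint8, blue, green, red), "vfov" (degrees; the focal length in pixels is half the picture's height over the tangent of half this angle, whatever the lens; pixels are square), "cx", "cy" (the principal point, pixels), "distortion" ([k1, k2, p1, p2, k3] as OpenCV has them; the pictures are not rectified), "R" (3x3) and "t" (3): a world point X has camera coordinates R X + t; the wrist camera has in their place "tool_from_camera" (4x4, takes a point from camera to tool coordinates, whose origin is the TCP and whose axes are the tool frame's). Camera axes: x right, y down, z forward; pixel columns grow to the right and rows downward; lengths in m; the calibration is good to about 2 mm. A picture is of the moment at which its call begins: read the wrist's pose just before it. There is no depth.
- r.finish_job(): hands the job in, once; it reports no verdict.
The state is a dict: "time_s": time; "joints": joint angles; "joint_velocities": joint speeds; "effort": joint torques, N m; "tcp_pos": TCP position; "ee_rot": TCP orientation; "wrist_force": force on the tool from outside, world axes, zero at the start; "moment": the same for the moment, N m; "gripper_width": opening from 0.0 (shut) to 1.0 (fully open).
Only numpy, scipy, OpenCV 4.12 (cv2) and the standard library are available. Lean on these libraries where they do the work, as an engineer would, in place of code of your own. Each camera call takes 0.05 s, during which the arm holds its last target.

## Task

Prop up the front of the heavy stone-topped stand so it can be dusted underneath: slide the toe of the pry bar over the wooden block and in under the middle of the stand's front edge, gently, until you feel it stop against the cleat hidden inside, then gently lever the front up, no higher than needed, until the spring-loaded prop legs have swung down fully, and ease it down onto them. Then draw the bar out and lay it flat on the table, well clear of the stand and the block. Keep the hand off the stand, do not shove or drop it, do not force the bar against the stand or the lacquered table, and leave the incense pot and everything else as they are.

Things in the scene. Friction and masses are not known exactly. Their poses are not given: they have to be found in the camera images.
- stand: Heavy low stand, dark wood with pale stone top, 240 deep (x), 200 wide (y), 98 mm high (stone overhangs 5 mm all round); 4.4 to 7 kg, loose. Origin: centre of its underside, at table height; front faces its own -x. It stands on cross rails, leaving a gap 20 mm high along the front; a cross cleat inside, 14 to 34 mm behind the wooden front, out of sight and different each time, stops the toe.
- stand_edge (a point): Middle of the lower edge of the stand's wooden front, 20 mm above the table at rest; axes as the stand's (-x points out of the front, square to it). Lifting here takes some 22 to 38 N and tips the stand about its back rail, 230 mm behind. The legs catch when this edge has risen about 14 mm; 22 mm is too high.
- prop (a joint): Angle of the pair of steel prop legs, 12 mm thick with slick nylon feet, on the stand's two side faces, hinged 50 mm behind the front and 60 mm up. 0 rad: folded, slanting backwards with their feet on the table. A light spring swings them down by themselves as the front rises; at 0.65 rad they are fully down (above 0.6 counts), just past upright against their stop, and bear the stand.
- block_ridge (a point): Middle of the top of the fulcrum's rounded ridge (radius 14 mm, along its own y), 30 mm above the table. The fulcrum is a loose wooden block, 0.4 kg, 50 (x) by 80 mm (y). It stands already in its place before the stand: ridge parallel to the stand's front edge and 60 to 72 mm out from it.
- bar_mid (a point): Steel pry bar, 0.6 kg, 320 mm long, flat underside, lying flat on the table: shank 24 wide, 16 mm high; blade (toe) 34 wide, 5 thick, 60 mm long at the +x end, flush with the underside. This point: at its balance (3 mm), half-way up the shank (8 mm above the underside); x along the bar to the toe, z out of its upper face. Toe end 172.5 mm ahead, tail end 147.5 mm behind.
- bar_toe (a point): Middle of the toe's end of the bar, on its underside; axes as the bar's.
- bar: The pry bar; origin on its underside below point bar_mid, x to the toe. Laid over the block with its toe under the stand it stays there when let go: the tail is the heavier side, sinks, and holds the toe up against the stand's underside.
- candlestick: Brass candlestick, 68 mm foot, 125 mm high; bystander. Origin: under its centre.
- teacup: Teacup, 66 mm wide, 50 mm high; bystander. Origin: under its centre.
- dust_brush: Dusting brush lying flat, handle to -x; bystander. Origin: under its centre.
- jar: Amber jar, 66 mm wide, 100 mm high; bystander. Origin: under its centre.
- offering_dish: White plate, 140 mm wide, 20 mm high; bystander. Origin: under its centre.
- tray: Wooden tray 120 by 170 by 30 mm; bystander. Origin: under its centre.
- incense_pot: White ceramic pot on the stand, 80 mm wide, 70 mm high; leave it standing. Origin: centre of its foot.
- block: The fulcrum block; origin at the centre of its underside, ridge along y.

How it is judged:
By the outcome, as a careful person would: the job done as asked, in the order asked, and still so for the second after the job is handed in, with the robot touching nothing.
It also fails if it takes over 72 s, if anything falls off the work surface, if the arm or the gripper's body presses on something with over 40 N, if the wrist force passes 120 N, or if a joint passes its speed limit or range.

## Working session

There is one attempt and no reset: what is moved stays moved. The work goes in short steps, Python scripts to look and compute and a tool call to move; the robot and the scene stay as the last step left them, time stands still between calls to the robot, and variables do not carry over. Pictures are saved under pics/ and viewed, and the job is handed in when it is done.

Besides the shell and the picture viewer there is one more tool, called after ">>>" in YAML: its name, and indented under it one key for each argument. play_rows: Moves the arm, as the interface text tells. Its arguments: {"type":"object","properties":{"deltas":{"type":"array","items":{"type":"number"}}},"required":["deltas"]}

```bash
ls; mkdir -p pics; python3 - <<'E'
from station import r, eyes
import cv2,numpy as np
np.set_printoptions(precision=4,suppress=True)
s=r.sense()
for k,v in s.items(): print(k,v)
for n in ["side","top","wrist"]:
    c=eyes.capture(n); cv2.imwrite(f"pics/{n}0.png",c["img"])
    print(n,{k:v for k,v in c.items() if k!="img"})
E
```

```text
pics
time_s 0.0
joints [ 80.0787  22.0906   0.3792  -0.0287 -68.4112 -14.8175]
joint_velocities [-0.1147  0.0174  0.0115 -0.0697 -0.0659  0.1106]
effort [ -0.0002 -39.0668  18.7407   4.2198   0.0109  -0.0002]
tcp_pos [0.2613 0.5671 0.2215]
ee_rot [[-0.9081 -0.0008 -0.4186]
 [ 0.4186 -0.002  -0.9081]
 [-0.0001 -1.      0.0022]]
wrist_force [0.0358 0.609  0.5388]
moment [ 0.0105 -0.0453 -0.088 ]
gripper_width 1.003050622852074
side {'vfov': 43.16217318875888, 'cx': 275.6456205831466, 'cy': 201.17410152554112, 'distortion': array([-0.2119,  0.    ,  0.    ,  0.    ,  0.    ]), 'R': array([[ 0.9198, -0.3919,  0.0184],
       [-0.2386, -0.596 , -0.7667],
       [ 0.3114,  0.7009, -0.6417]]), 't': array([-0.5119,  0.2548,  1.3723])}
top {'vfov': 44.32197888112281, 'cx': 280.478887926282, 'cy': 206.03664988314023, 'distortion': array([0.0575, 0.    , 0.    , 0.    , 0.    ]), 'R': array([[ 0.0193, -0.9997,  0.0167],
       [-0.9966, -0.0206, -0.0797],
       [ 0.08  , -0.0151, -0.9967]]), 't': array([0.0475, 0.5605, 1.5217])}
wrist {'vfov': 68.86009470178779, 'cx': 275.0866872813352, 'cy': 209.71956581283297, 'distortion': array([-0.0403,  0.    ,  0.    ,  0.    ,  0.    ]), 'tool_from_camera': array([[-0.0002,  0.9645,  0.264 , -0.0726],
       [-0.0006, -0.264 ,  0.9645, -0.1614],
       [ 1.    , -0.    ,  0.0006,  0.0001],
       [ 0.    ,  0.    ,  0.    ,  1.    ]])}
```

View pics/side0.png

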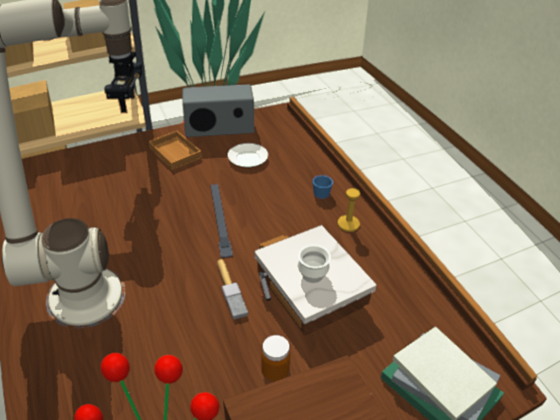

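View pics/top0.png

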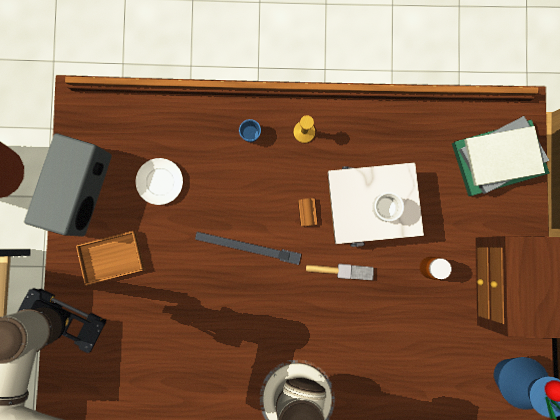

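View pics/wrist0.png

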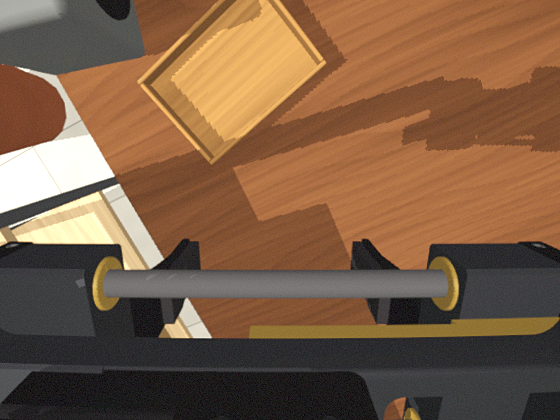

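```bash
cat > h.py <<'E'
import numpy as np,cv2
np.set_printoptions(precision=4,suppress=True)
def K(c):
    f=c["img"].shape[0]/2/np.tan(np.radians(c["vfov"])/2)
    return np.array([[f,0,c["cx"]],[0,f,c["cy"]],[0,0,1.]])
def pose(c,s=None):
    """camera-to-world R, centre"""
    if "R" in c: return c["R"].T, -c["R"].T@c["t"]
    T=np.array(c["tool_from_camera"]); R=np.array(s["ee_rot"])
    return R@T[:3,:3], R@T[:3,3]+np.array(s["tcp_pos"])
def rays(c,px,s=None):
    p=cv2.undistortPoints(np.array(px,float).reshape(-1,1,2),K(c),np.array(c["distortion"])).reshape(-1,2)
    R,o=pose(c,s)
    return o,(R@np.c_[p,np.ones(len(p))].T).T
def plane(c,px,z,s=None):
    o,d=rays(c,px,s); return o+d*((z-o[2])/d[:,2])[:,None]
def tri(obs):
    """obs: list of (o,d)"""
    A=np.zeros((3,3));b=np.zeros(3)
    for o,d in obs:
        d=d/np.linalg.norm(d);P=np.eye(3)-np.outer(d,d);A+=P;b+=P@o
    X=np.linalg.solve(A,b)
    return X,[np.linalg.norm((np.eye(3)-np.outer(d,d)/(d@d))@(X-o)) for o,d in obs]
def proj(c,X,s=None):
    R,o=pose(c,s); p=(np.atleast_2d(X)-o)@R
    return cv2.projectPoints(p,np.zeros(3),np.zeros(3),K(c),np.array(c["distortion"]))[0].reshape(-1,2)
E
python3 - <<'E'
from station import r, eyes
from h import *
c=eyes.capture("top")
cv2.imwrite("pics/topz.png",cv2.resize(c["img"][140:290,180:440],None,fx=3,fy=3,interpolation=cv2.INTER_CUBIC))
d=eyes.capture("side")
cv2.imwrite("pics/sidez.png",cv2.resize(d["img"][170:330,190:390],None,fx=3.5,fy=3.5,interpolation=cv2.INTER_CUBIC))
print("bar",plane(c,[(197,237),(300,259)],.01))
print("stand top corners",plane(c,[(329,170),(413,164),(423,236),(335,243)],.098))
print("block",plane(c,[(308,212)],.03))
print(r.sense()["time_s"])
E
```

```text
bar [[ 0.4624  0.3063  0.01  ]
 [ 0.4026 -0.003   0.01  ]]
stand top corners [[ 0.6597 -0.0771  0.098 ]
 [ 0.682  -0.3175  0.098 ]
 [ 0.4765 -0.3456  0.098 ]
 [ 0.4515 -0.0966  0.098 ]]
block [[ 0.5427 -0.0235  0.03  ]]
0.25
```

View pics/topz.png

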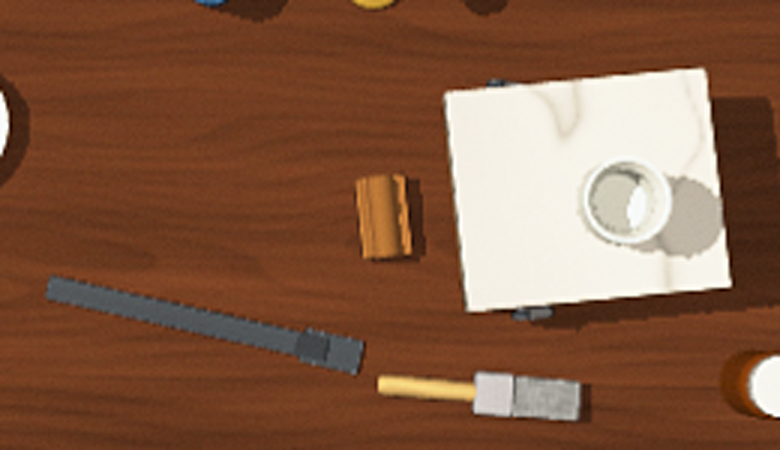

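View pics/sidez.png

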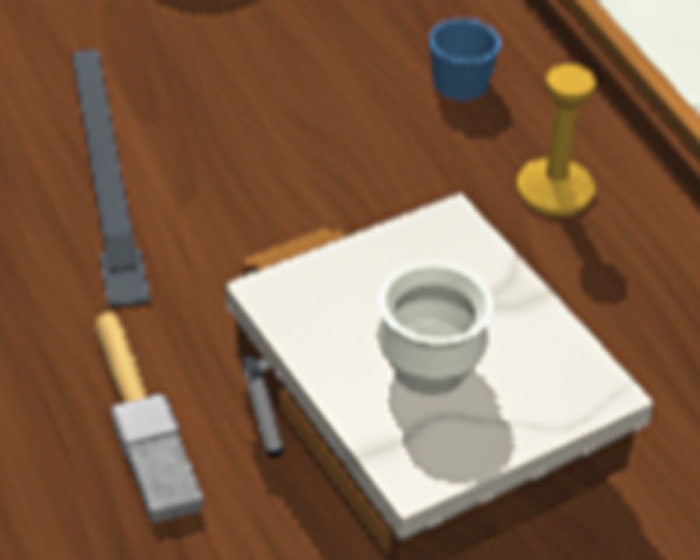

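```bash
cat > plan.py <<'E'
import numpy as np
def plan(R,dw,roll,n=10,claw=0,rr=1,pad=True):
    """world shift dw (mm), roll rad about tool y, over n rows; tool-axis numbers"""
    R=np.array(R).copy(); out=[]
    q=round(roll/n,3)
    for i in range(n):
        d=np.round(R.T@(np.array(dw,float)/n),rr); out.append([claw,*d.tolist(),q])
        c,s=np.cos(q),np.sin(q); R=R@np.array([[c,0,s],[0,1,0],[-s,0,c]])
    return sum(out,[])
def heading(R): return np.degrees(np.arctan2(R[1][0],R[0][0]))
E
python3 - <<'E'
from station import r
from plan import *
s=r.sense(); p=np.array(s["tcp_pos"])
print(plan(s["ee_rot"],(np.array([.47,.20,.30])-p)*1000,np.radians(155.3-82)))
E
```

```text
[0, -34.3, -7.8, 24.6, np.float64(0.128), 0, -37.2, -7.8, 20.1, np.float64(0.128), 0, -39.4, -7.8, 15.2, np.float64(0.128), 0, -41.1, -7.8, 10.0, np.float64(0.128), 0, -42.0, -7.8, 4.7, np.float64(0.128), 0, -42.2, -7.8, -0.7, np.float64(0.128), 0, -41.8, -7.8, -6.1, np.float64(0.128), 0, -40.7, -7.8, -11.4, np.float64(0.128), 0, -38.9, -7.8, -16.5, np.float64(0.128), 0, -36.5, -7.8, -21.3, np.float64(0.128)]
```

>>> play_rows:
  deltas: [0,-34,-8,25,0.128,0,-37,-8,20,0.128,0,-39,-8,15,0.128,0,-41,-8,10,0.128,0,-42,-8,5,0.128,0,-42,-8,-1,0.128,0,-42,-8,-6,0.128,0,-41,-8,-11,0.128,0,-39,-8,-16,0.128,0,-36,-8,-21,0.128]

```text
time_s: 1.25
tcp_pos: [0.4683, 0.1987, 0.3031]
ee_rot: [[0.146, 0.0, -0.989], [0.989, 0.0, 0.146], [0.0, -1.0, -0.0]]
wrist_force: [0.5, 1.6, 0.7]
gripper_width: 0.998
```

```bash
python3 - <<'E'
from station import r, eyes
from h import *; from plan import *; import pickle
s=r.sense();c=eyes.capture("wrist");cv2.imwrite("pics/w1.png",c["img"]);pickle.dump((s,c),open("w1.pkl","wb"))
print(s["tcp_pos"],heading(s["ee_rot"]),s["joints"],s["time_s"],s["joint_velocities"])
E
```

```text
[0.4683 0.1987 0.3031] 81.63082955962936 [ 41.2948   7.7212  -7.5127  -0.0055 -74.7391 -49.6625] 1.25 [-47.9455   1.369   12.7525   0.0672 -11.2463 -25.005 ]
```

View pics/w1.png

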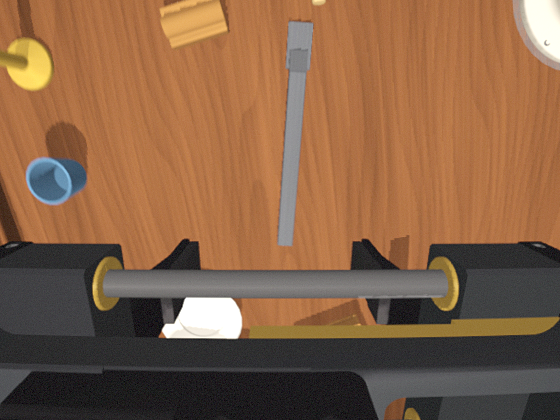

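>>> play_rows:
  deltas: [0,-20,-5,0,0,0,-20,-5,0,0,0,-20,-5,0,0,0,-20,-5,0,0,0,-10,0,0,0,0,-5,0,0,0,0,0,0,0,0,0,0,0,0,0,0,0,0,0,0,0,0,0,0,0]

```text
time_s: 2.3
tcp_pos: [0.4546, 0.1069, 0.3223]
ee_rot: [[0.14, -0.001, -0.99], [0.99, -0.0, 0.14], [-0.0, -1.0, 0.0]]
wrist_force: [0.1, -0.0, 1.0]
gripper_width: 1.003
```

```bash
python3 - <<'E'
from station import r, eyes
from h import *; from plan import *; import pickle
s=r.sense();c=eyes.capture("wrist");cv2.imwrite("pics/w2.png",c["img"]);pickle.dump((s,c),open("w2.pkl","wb"))
print(s["tcp_pos"],heading(s["ee_rot"]),s["time_s"],s["joint_velocities"])
E
```

```text
[0.4546 0.1069 0.3223] 81.9684457250217 2.3 [-0.1468 -0.1421  0.0745  0.0219  0.0984  0.0875]
```

View pics/w2.png

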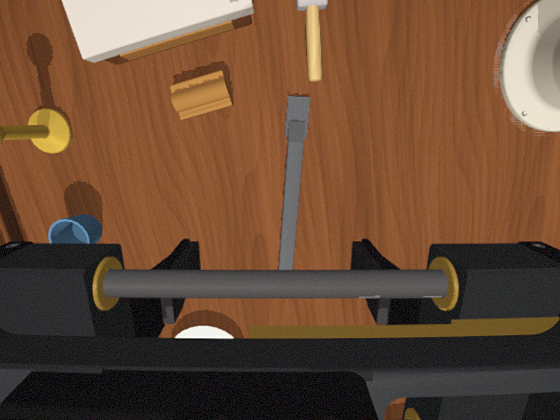

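```bash
python3 - <<'E'
from h import *; import pickle
s2,c2=pickle.load(open("w2.pkl","rb")); s1,c1=pickle.load(open("w1.pkl","rb"))
def barmask(im,rmax):
    hsv=cv2.cvtColor(im,cv2.COLOR_BGR2HSV).astype(int)
    m=((hsv[...,1]<75)&(hsv[...,2]>45)&(hsv[...,2]<190)&(im[...,0].astype(int)>=im[...,2]-6)).astype(np.uint8)
    m[rmax:]=0; m[:, :250]=0; m[:,340:]=0
    n,l,st,ct=cv2.connectedComponentsWithStats(m)
    k=1+np.argmax(st[1:,4]); return (l==k).astype(np.uint8)
for n,s,c,rm in (("w1",s1,c1,260),("w2",s2,c2,260)):
    m=barmask(c["img"],rm); ct=max(cv2.findContours(m,0,2)[0],key=cv2.contourArea)[:,0,:]
    rows=np.unique(ct[:,1]); w=[(y,np.flatnonzero(m[y]).min(),np.flatnonzero(m[y]).max()) for y in rows]
    print(n,w[0],w[5],w[-1],len(w))
    for y,a,b in w[::25]: print(y,a,b,plane(c,[((a+b)/2,y)],.016,s)[0],(b-a+1))
z=cv2.resize(c2["img"][0:150,50:330],None,fx=2.8,fy=2.8,interpolation=cv2.INTER_CUBIC);cv2.imwrite("pics/w2z.png",z)
E
```

```text
w1 (np.int32(22), np.int64(289), np.int64(299)) (np.int32(32), np.int64(288), np.int64(311)) (np.int32(245), np.int64(290), np.int64(290)) 78
22 289 299 [ 0.4143 -0.0016  0.016 ] 11
85 289 304 [0.4213 0.077  0.016 ] 16
158 283 298 [0.4428 0.1747 0.016 ] 16
236 278 291 [0.4679 0.2925 0.016 ] 14
w2 (np.int32(96), np.int64(288), np.int64(293)) (np.int32(101), np.int64(288), np.int64(308)) (np.int32(259), np.int64(279), np.int64(292)) 57
96 288 293 [ 0.417  -0.0038  0.016 ] 6
172 286 300 [0.4272 0.1062 0.016 ] 15
244 281 293 [0.4516 0.2219 0.016 ] 13
```

View pics/w2z.png

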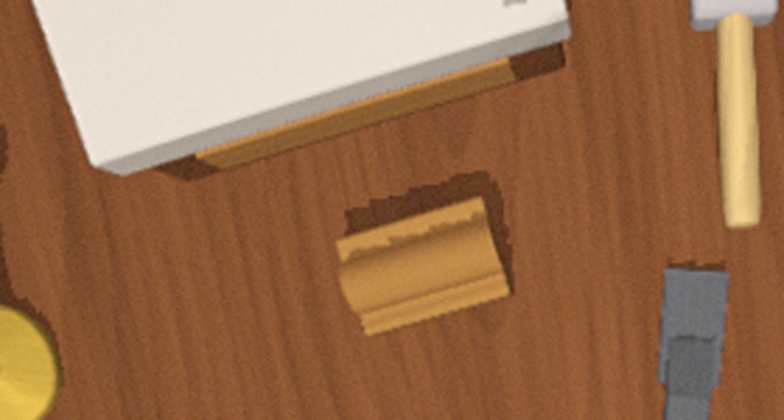

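```bash
python3 - <<'E'
from h import *; import pickle
from station import eyes,r
s2,c2=pickle.load(open("w2.pkl","rb")); s1,c1=pickle.load(open("w1.pkl","rb"))
t=eyes.capture("top")
Z=lambda p:[((x+.5)/2.8-.5+50,(y+.5)/2.8-.5) for x,y in p]
TZ=lambda p:[((x+.5)/3-.5+180,(y+.5)/3-.5+140) for x,y in p]
# stand front top corners: robot-left(+x side) and right
w=Z([(93,164),(566,24)]); tt=TZ([(445,93),(468,310)])
print("stone corners w2@.098",plane(c2,w,.098,s2)); print("top@.098",plane(t,tt,.098))
o1,d1=rays(c2,w,s2);o2,d2=rays(t,tt)
for i in range(2): print("tri",tri([(o1,d1[i]),(o2,d2[i])]))
b=Z([(365,335),(512,295),(483,198),(337,240)])
print("block base@0..",plane(c2,b,0,s2),plane(c2,b,0,s2).mean(0))
print("ridge line guess",plane(c2,Z([(345,278),(492,236)]),.03,s2),)
print("block top cam",plane(t,TZ([(357,181),(363,260),(411,257),(405,175)]),.012))
print("front wood bottom edge legs @0",plane(c2,Z([(190,181),(562,66)]),0,s2))
bt=[(298,96)]; print("toe w2,top,w1",plane(c2,bt,.005,s2),plane(t,TZ([(360,357)]),.005),plane(c1,[(300,22)],.005,s1))
print("tail w1, top", plane(c1,[(286,245)],.016,s1),plane(t,TZ([(47,288)]),.016))
# toe corners
print(plane(c2,Z([(665,268),(728,271)]),.005,s2))
o1,d1=rays(c2,bt,s2);o2,d2=rays(t,TZ([(360,357)]));print("tri toe",tri([(o1,d1[0]),(o2,d2[0])]))
print(r.sense()["time_s"])
E
```

```text
stone corners w2@.098 [[ 0.658  -0.0753  0.098 ]
 [ 0.4528 -0.0966  0.098 ]]
top@.098 [[ 0.6577 -0.0743  0.098 ]
 [ 0.4516 -0.0985  0.098 ]]
tri (array([ 0.6574, -0.0745,  0.0994]), [np.float64(0.0004086043020056728), np.float64(0.00040860430200559823)])
tri (array([ 0.4523, -0.0995,  0.0896]), [np.float64(0.0006394818464895562), np.float64(0.0006394818464896227)])
block base@0.. [[ 0.587   0.0042  0.    ]
 [ 0.504  -0.0046  0.    ]
 [ 0.5107 -0.0549  0.    ]
 [ 0.5915 -0.0459  0.    ]] [ 0.5483 -0.0253  0.    ]
ridge line guess [[ 0.5823 -0.0225  0.03  ]
 [ 0.5053 -0.0313  0.03  ]]
block top cam [[ 0.5796  0.004   0.012 ]
 [ 0.5003 -0.0033  0.012 ]
 [ 0.5043 -0.0514  0.012 ]
 [ 0.5867 -0.0442  0.012 ]]
front wood bottom edge legs @0 [[ 0.6626 -0.0867  0.    ]
 [ 0.4598 -0.1112  0.    ]]
toe w2,top,w1 [[ 0.4053 -0.0032  0.005 ]] [[ 0.4035 -0.0022  0.005 ]] [[ 0.4052 -0.0036  0.005 ]]
tail w1, top [[0.4677 0.3077 0.016 ]] [[0.4662 0.3105 0.016 ]]
[[ 0.4211 -0.0063  0.005 ]
 [ 0.3883 -0.0002  0.005 ]]
tri toe (array([ 0.4034, -0.004 , -0.0145]), [np.float64(0.0008066880101122617), np.float64(0.0008066880101123119)])
2.4
```

```bash
python3 - <<'E'
from station import r
from plan import *
s=r.sense(); p=np.array(s["tcp_pos"])
print(plan(s["ee_rot"],(np.array([.4486,.2151,.06])-p)*1000,np.radians(81.97-78.8)))
E
```

```text
[0, 10.7, 26.2, 2.1, np.float64(0.006), 0, 10.6, 26.2, 2.2, np.float64(0.006), 0, 10.6, 26.2, 2.2, np.float64(0.006), 0, 10.6, 26.2, 2.3, np.float64(0.006), 0, 10.6, 26.2, 2.4, np.float64(0.006), 0, 10.6, 26.2, 2.4, np.float64(0.006), 0, 10.6, 26.2, 2.5, np.float64(0.006), 0, 10.6, 26.2, 2.6, np.float64(0.006), 0, 10.5, 26.2, 2.6, np.float64(0.006), 0, 10.5, 26.2, 2.7, np.float64(0.006)]
```

>>> play_rows:
  deltas: [0,13,32,3,0.007,0,13,33,3,0.007,0,13,33,3,0.007,0,13,33,3,0.007,0,13,33,3,0.007,0,13,33,3,0.007,0,14,33,3,0.007,0,14,32,3,0.006,0,0,0,0,0,0,0,0,0,0]

```text
time_s: 3.4
tcp_pos: [0.4485, 0.215, 0.0604]
ee_rot: [[0.194, -0.001, -0.981], [0.981, -0.001, 0.194], [-0.001, -1.0, 0.0]]
wrist_force: [0.2, 0.1, 1.3]
gripper_width: 0.998
```

```bash
python3 - <<'E'
from station import r, eyes
from h import *; from plan import *
s=r.sense();c=eyes.capture("wrist");cv2.imwrite("pics/w3.png",c["img"])
print(s["tcp_pos"],heading(s["ee_rot"]),s["time_s"],s["joint_velocities"])
E
```

```text
[0.4485 0.215  0.0604] 78.83904367216732 3.4 [-0.665  -2.4393  1.1176  0.3149 -0.0406  0.0866]
```

View pics/w3.png

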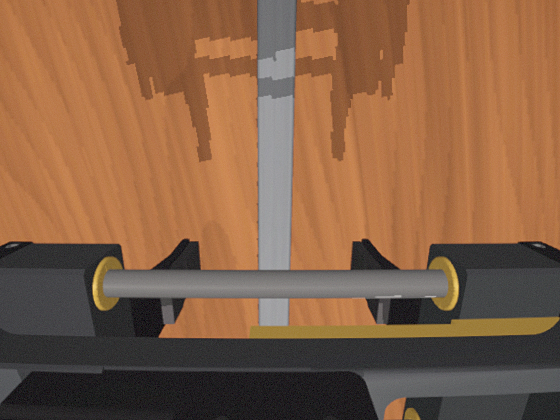

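>>> play_rows:
  deltas: [0,0,20,0,0,0,0,18,0,0,0,0,12,0,0,0,0,7,0,0,0,0,0,0,0,255,0,0,0,0,255,0,0,0,0,255,0,0,0,0,255,0,0,0,0,255,0,0,0,0]

```text
time_s: 4.45
tcp_pos: [0.4485, 0.2149, 0.0038]
ee_rot: [[0.195, 0.0, -0.981], [0.981, 0.0, 0.195], [0.0, -1.0, -0.0]]
wrist_force: [-1.0, -0.4, -0.8]
gripper_width: 0.629
```

>>> play_rows:
  deltas: [255,0,0,0,0,255,0,0,0,0,255,0,0,0,0,255,0,0,0,0,255,0,0,0,0,255,0,0,0,0,255,0,0,0,0,255,0,0,0,0,255,0,-10,0,0,255,0,-10,0,0]

```text
time_s: 5.45
tcp_pos: [0.4474, 0.2141, 0.0233]
ee_rot: [[0.195, -0.002, -0.981], [0.981, -0.002, 0.195], [-0.002, -1.0, 0.002]]
wrist_force: [0.2, 0.6, -5.0]
gripper_width: 0.274
```

>>> play_rows:
  deltas: [255,0,-10,0,0,255,0,-10,0,0,255,0,-10,0,0,255,0,-10,0,0,255,0,-10,0,0,255,0,-10,0,0,255,0,-10,0,0,255,0,0,0,0,255,0,0,0,0,255,0,0,0,0]

```text
time_s: 6.45
tcp_pos: [0.4479, 0.2145, 0.093]
ee_rot: [[0.195, -0.001, -0.981], [0.981, -0.001, 0.195], [-0.001, -1.0, 0.001]]
wrist_force: [-1.1, 0.0, -6.4]
gripper_width: 0.274
```

```bash
python3 - <<'E'
from station import r, eyes
from h import *; from plan import *
s=r.sense();c=eyes.capture("wrist");d=eyes.capture("side")
cv2.imwrite("pics/w4.png",np.hstack([c["img"][:330,100:460],cv2.resize(d["img"][120:285,150:360],None,fx=2,fy=2)]))
print(s["tcp_pos"],heading(s["ee_rot"]),s["time_s"],s["wrist_force"],s["moment"],s["gripper_width"])
E
```

```text
[0.4479 0.2145 0.093 ] 78.75477819401036 6.45 [-1.143   0.0361 -6.3738] [ 0.3146 -0.0668 -0.0059] 0.2741638020461689
```

View pics/w4.png

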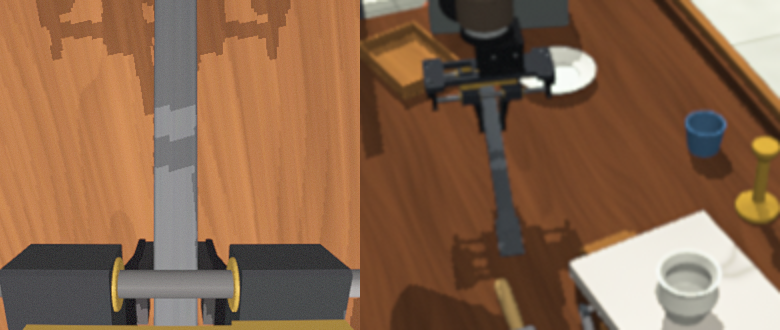

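```bash
python3 - <<'E'
from station import r, eyes
from h import *
d=eyes.capture("side");t=eyes.capture("top")
cv2.imwrite("pics/a5.png",np.hstack([cv2.resize(d["img"][160:270,190:265],None,fx=5,fy=5,interpolation=2),cv2.resize(t["img"][200:300,220:310],None,fx=4.5,fy=5.5,interpolation=2)[:550]]))
E
```

```text
(no output)
```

View pics/a5.png

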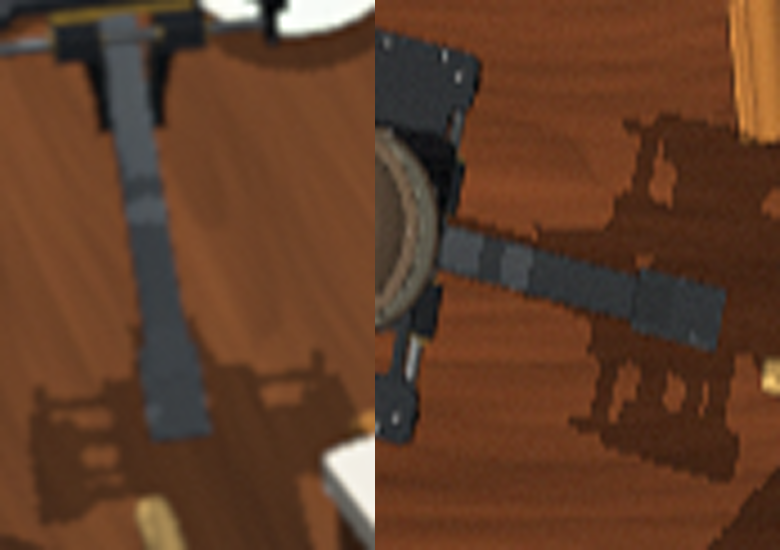

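```bash
cat >> h.py <<'E'
def toe2(d,t,ps,pt):
    o1,d1=rays(d,[ps]);o2,d2=rays(t,[pt]);return tri([(o1,d1[0]),(o2,d2[0])])
E
python3 - <<'E'
from station import r, eyes
from h import *
d=eyes.capture("side");t=eyes.capture("top")
X,e=toe2(d,t,(226,247.2),(296.4,258.2));print(X,e)
s=r.sense();g=np.array(s["tcp_pos"]);print(s["time_s"],X-g,np.linalg.norm((X-g)[:2]))
E
```

```text
[0.4065 0.0084 0.0306] [np.float64(0.001363823420835063), np.float64(0.0013638234208351722)]
6.75 [-0.0418 -0.2063 -0.0626] 0.2104741669037682
```

```bash
python3 - <<'E'
from station import r
from plan import *
s=r.sense(); p=np.array(s["tcp_pos"])
print([float(x) for x in plan(s["ee_rot"],(np.array([.5222,.2251,.109])-p)*1000,-.303,claw=255)])
E
```

```text
[255.0, 2.5, -1.6, -7.0, -0.03, 255.0, 2.2, -1.6, -7.1, -0.03, 255.0, 2.0, -1.6, -7.2, -0.03, 255.0, 1.8, -1.6, -7.2, -0.03, 255.0, 1.6, -1.6, -7.3, -0.03, 255.0, 1.4, -1.6, -7.3, -0.03, 255.0, 1.2, -1.6, -7.4, -0.03, 255.0, 0.9, -1.6, -7.4, -0.03, 255.0, 0.7, -1.6, -7.4, -0.03, 255.0, 0.5, -1.6, -7.4, -0.03]
```

>>> play_rows:
  deltas: [255,2,-2,-5,-0.03,255,2,-2,-7,-0.03,255,2,-2,-8,-0.03,255,2,-2,-9,-0.035,255,2,-2,-9,-0.035,255,2,-2,-9,-0.035,255,1,-2,-9,-0.035,255,1,-1,-8,-0.035,255,1,-1,-6,-0.025,255,0,0,-3,-0.013]

```text
time_s: 7.75
tcp_pos: [0.5227, 0.2256, 0.1092]
ee_rot: [[-0.107, -0.0, -0.994], [0.994, -0.0, -0.107], [-0.0, -1.0, 0.0]]
wrist_force: [0.1, 0.2, -6.7]
gripper_width: 0.272
```

```bash
cat > look.py <<'E'
import sys,pickle
from station import r, eyes
from h import *; from plan import *
n=sys.argv[1]
s=r.sense();c=eyes.capture("wrist");d=eyes.capture("side");t=eyes.capture("top")
pickle.dump((s,c,d,t),open(f"{n}.pkl","wb"))
cv2.imwrite(f"pics/{n}w.png",c["img"])
cv2.imwrite(f"pics/{n}s.png",cv2.resize(d["img"][150:300,180:330],None,fx=4,fy=4,interpolation=2))
cv2.imwrite(f"pics/{n}t.png",cv2.resize(t["img"][140:290,230:430],None,fx=4,fy=4,interpolation=2))
print(s["tcp_pos"],heading(s["ee_rot"]),s["time_s"],s["wrist_force"],s["moment"],s["gripper_width"])
E
python3 look.py L1
```

```text
[0.5227 0.2256 0.1092] 96.15273687758902 7.75 [ 0.0872  0.1819 -6.7491] [ 0.3319 -0.0213 -0.0085] 0.27164047755607096
```

View pics/L1s.png

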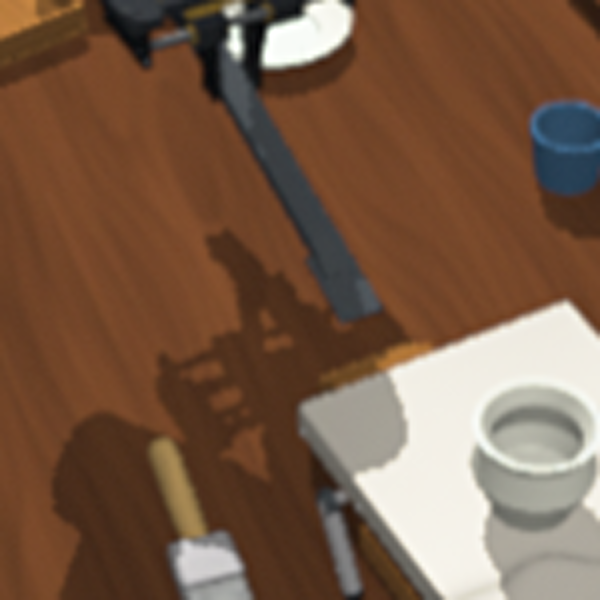

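View pics/L1t.png

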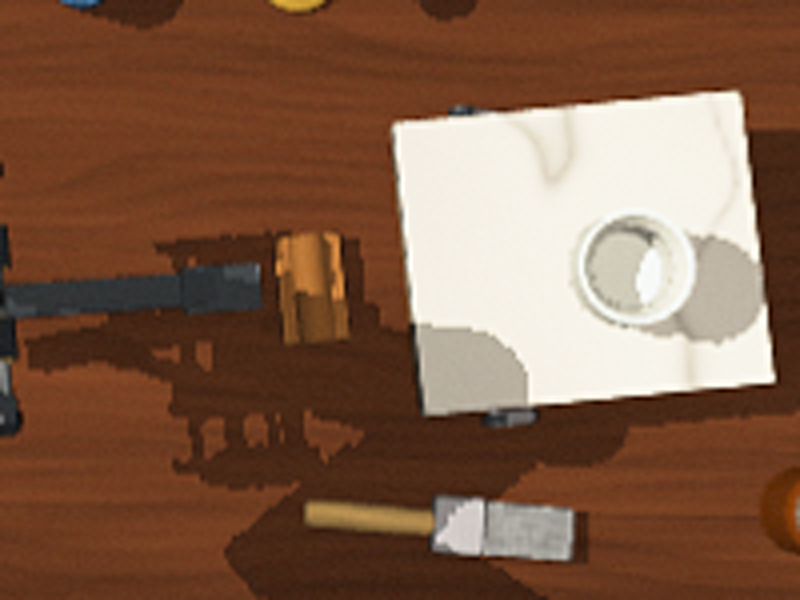

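View pics/L1w.png

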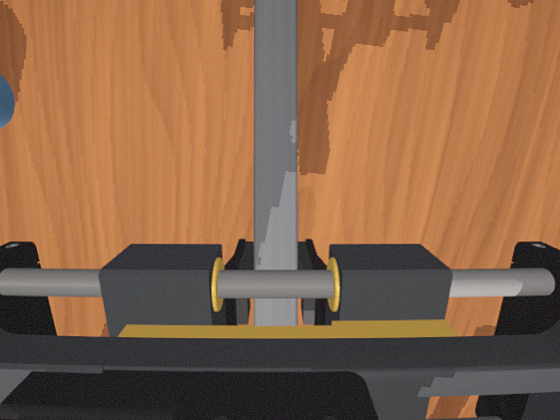

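```bash
cat > meas.py <<'E'
import pickle
from h import *
E0=np.array([.556,-.092]); X=np.array([.106,-.994]); Y=np.array([.994,.106])
def toe(n,ps,pt):
    s,c,d,t=pickle.load(open(f"{n}.pkl","rb"))
    P=(180+(ps[0]+.5)/4-.5,150+(ps[1]+.5)/4-.5);Q=(230+(pt[0]+.5)/4-.5,140+(pt[1]+.5)/4-.5)
    p,e=toe2(d,t,P,Q);g=np.array(s["tcp_pos"])
    print("toe",p,"err",e[0],"u",(p[:2]-E0)@X,"v",(p[:2]-E0)@Y,"tcp u v",(g[:2]-E0)@X,(g[:2]-E0)@Y,"rel",(p-g)[:2]@X,(p-g)[2])
    for z in (.03,.04,.045,.05):print(z,plane(t,[Q],z),plane(d,[P],z))
    return p
E
python3 - <<'E'
from meas import *
toe("L1",(365,313),(261,285))
s,c,d,t=pickle.load(open("L1.pkl","rb"))
f=lambda x,y:(230+(x+.5)/4-.5,140+(y+.5)/4-.5)
P=plane(t,[f(394,123),f(425,416)],.098);print(P,P.mean(0))
print(plane(t,[f(311,232),f(318,342)],.03))
# bar lateral at z ~.05-.08 in the wrist frame
print("mid",plane(c,[((255+296)/2,20)],.05,s))
E
```

```text
toe [0.5455 0.0159 0.0501] err 0.001804534575069814 u -0.10841056141670695 v 0.001011077070847624 tcp u v -0.3192379467024705 0.0005924381977122246 rel 0.21082738528576359 -0.05914283834179308
0.03 [[0.5452 0.0157 0.03  ]] [[0.5559 0.0354 0.03  ]]
0.04 [[0.5445 0.0161 0.04  ]] [[0.5516 0.0255 0.04  ]]
0.045 [[0.5442 0.0163 0.045 ]] [[0.5494 0.0205 0.045 ]]
0.05 [[0.5438 0.0165 0.05  ]] [[0.5473 0.0156 0.05  ]]
[[ 0.6586 -0.0746  0.098 ]
 [ 0.4498 -0.0991  0.098 ]] [ 0.5542 -0.0869  0.098 ]
[[ 0.5856 -0.021   0.03  ]
 [ 0.5037 -0.0274  0.03  ]]
mid [[0.5377 0.0869 0.05  ]]
```

>>> play_rows:
  deltas: [255,-5,1.3,0,0,255,-9,2.3,0,0,255,-10,2.6,0,0,255,-11,2.9,0,0,255,-11,2.9,0,0,255,-11,2.9,0,0,255,-10,2.6,0,0,255,-7,1.8,0,0,255,-4,0.7,0,0,255,0,0,0,0]

```text
time_s: 8.9
tcp_pos: [0.5307, 0.1475, 0.0895]
ee_rot: [[-0.106, -0.0, -0.994], [0.994, -0.0, -0.106], [-0.0, -1.0, 0.0]]
wrist_force: [0.6, 0.2, -5.3]
gripper_width: 0.272
```

```bash
python3 look.py L2
```

```text
[0.5307 0.1475 0.0895] 96.0922802408429 8.9 [ 0.5872  0.1926 -5.3023] [ 0.3593 -0.0179  0.032 ] 0.271747651168575
```

View pics/L2s.png

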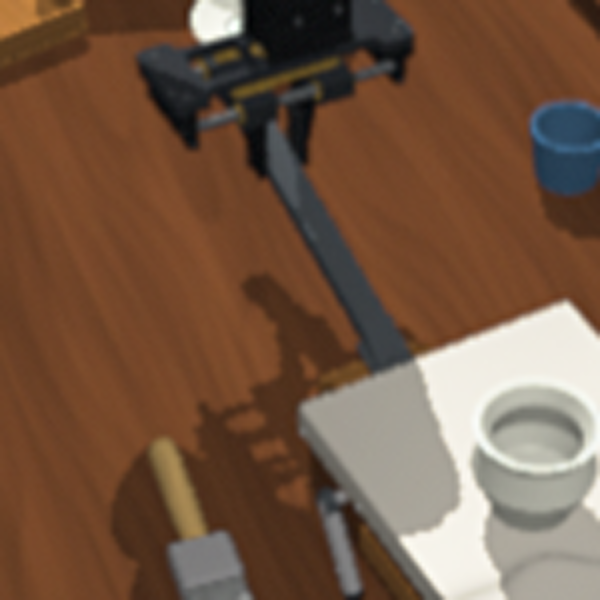

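View pics/L2t.png

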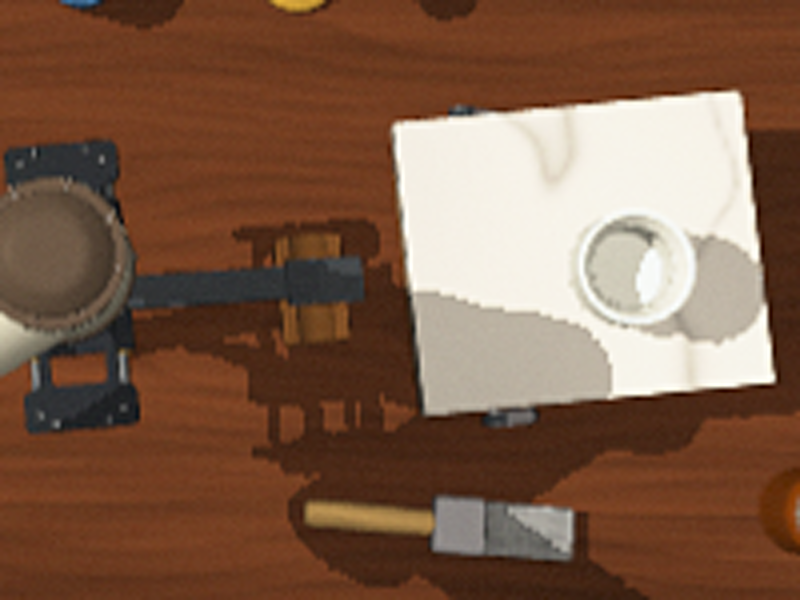

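```bash
python3 - <<'E'
from meas import *
s,c,d,t=pickle.load(open("L2.pkl","rb"))
f=lambda x,y:(230+(x+.5)/4-.5,140+(y+.5)/4-.5)
P=plane(t,[f(362,279)],.028)[0];print(P,(P[:2]-E0)@X,(P[:2]-E0)@Y)
P=plane(t,[f(289,260.5),f(289,302)],.045);P=P.mean(0);print(P,(P[:2]-E0)@X,(P[:2]-E0)@Y)
P=plane(t,[f(394,123),f(425,416)],.098).mean(0);print((P[:2]-E0)@X,(P[:2]-E0)@Y)
E
```

```text
[ 0.5514 -0.0597  0.028 ] -0.032599360868919264 -0.0011437115783403153
[ 0.5474 -0.0043  0.045 ] -0.08810469942269614 0.0007148300680811026
-0.005297655637417148 -0.0012448377005242098
```

>>> play_rows:
  deltas: [255,0,1,0,0,255,0,1,0,0,255,0,1,0,0,255,0,1,0,0,255,0,0.5,0,0,255,0,0.5,0,0,255,0,0,0,0,255,0,0,0,0,255,0,0,0,0,255,0,0,0,0]

```text
time_s: 10.05
tcp_pos: [0.5308, 0.148, 0.0847]
ee_rot: [[-0.107, 0.0, -0.994], [0.994, 0.0, -0.107], [0.0, -1.0, -0.0]]
wrist_force: [-0.2, 0.3, -4.3]
gripper_width: 0.273
```

>>> play_rows:
  deltas: [255,0,0.5,0,0,255,0,0.5,0,0,255,0,0.5,0,0,255,0,0.5,0,0,255,0,0,0,0,255,0,0,0,0,255,0,0,0,0,255,0,0,0,0,255,0,0,0,0,255,0,0,0,0]

```text
time_s: 11.05
tcp_pos: [0.5307, 0.148, 0.0826]
ee_rot: [[-0.107, 0.0, -0.994], [0.994, 0.0, -0.107], [0.0, -1.0, -0.0]]
wrist_force: [0.3, 0.2, -4.0]
gripper_width: 0.272
```

```bash
python3 - <<'E'
from station import r, eyes
import numpy as np
for i in range(4):
    s=r.sense();print(s["wrist_force"],s["moment"]);
    if i<3: eyes.capture("top")
E
python3 look.py L3
```

```text
[ 0.27674514  0.19763067 -3.96027859] [ 0.04331864 -0.069131    0.04724157]
[-0.54759172 -0.17216037 -2.33175092] [ 0.10820894 -0.01588298 -0.00636381]
[ 1.10773874  0.69857931 -2.5770724 ] [ 0.04065281 -0.05076875  0.01370402]
[ 0.22677246  0.60071482 -2.4481417 ] [ 0.07496516 -0.07263697 -0.01679311]
[0.5307 0.148  0.0826] 96.13083218855859 11.2 [ 0.2268  0.6007 -2.4481] [ 0.075  -0.0726 -0.0168] 0.2727796096099448
```

View pics/L3s.png

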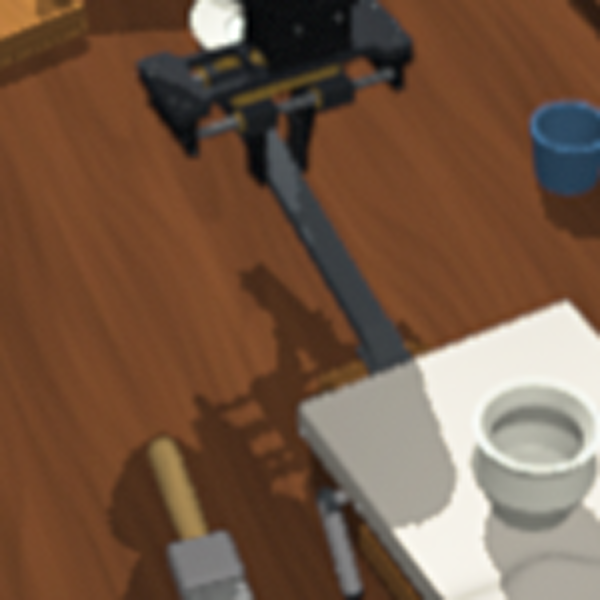

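View pics/L3w.png

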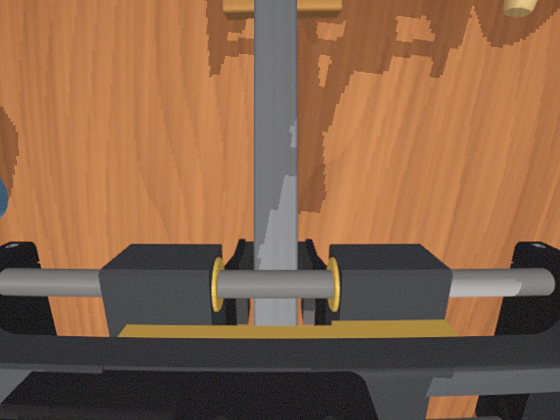

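>>> play_rows:
  deltas: [255,-1,-0.2,0,0,255,-2,0.5,0,0,255,-3,0.8,0,0,255,-3,0.8,0,0,255,-4,1.1,0,0,255,-4,1.1,0,0,255,-3,0.8,0,0,255,-2,0.6,0,0,255,-2,0.6,0,0,255,0,0,0,0]

```text
time_s: 12.35
tcp_pos: [0.5332, 0.1237, 0.0764]
ee_rot: [[-0.107, -0.0, -0.994], [0.994, -0.001, -0.107], [-0.0, -1.0, 0.0]]
wrist_force: [-0.1, -1.3, -4.4]
gripper_width: 0.273
```

```bash
python3 look.py L4
```

```text
[0.5332 0.1237 0.0764] 96.123735231426 12.35 [-0.0806 -1.278  -4.4005] [-0.3335 -0.1944  0.0802] 0.27268101416195517
```

View pics/L4t.png

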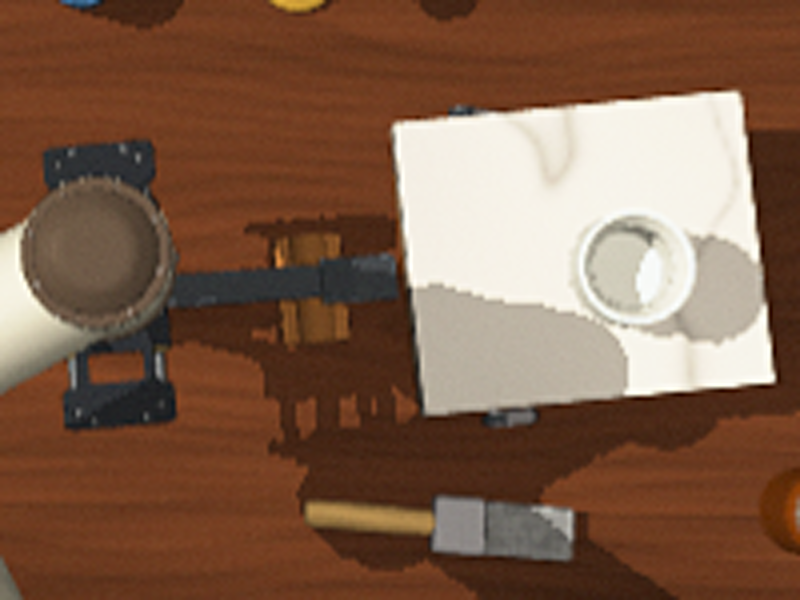

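View pics/L4w.png

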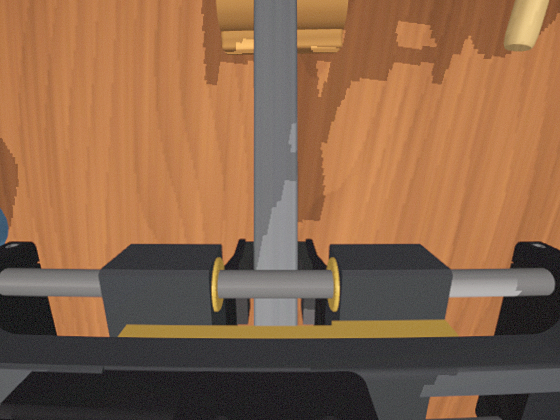

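>>> play_rows:
  deltas: [255,0,-0.5,0,0,255,-1,0.2,0,0,255,-2,0.5,0,0,255,-2,0.6,0,0,255,-2,0.6,0,0,255,-2,0.6,0,0,255,-2,0.5,0,0,255,-1,0.3,0,0,255,0,0,0,0,255,0,0,0,0]

```text
time_s: 13.5
tcp_pos: [0.5344, 0.1119, 0.0736]
ee_rot: [[-0.107, -0.0, -0.994], [0.994, -0.0, -0.107], [-0.0, -1.0, 0.0]]
wrist_force: [0.7, -1.4, -4.6]
gripper_width: 0.272
```

```bash
cat > f.py <<'E'
from station import r, eyes
import numpy as np
np.set_printoptions(precision=3,suppress=True)
F=[];M=[]
for i in range(3):
    s=r.sense();F.append(s["wrist_force"]);M.append(s["moment"])
    if i<2: eyes.capture("top")
E0=np.array([.556,-.092]); X=np.array([.106,-.994])
print(np.mean(F,0),np.mean(M,0),s["tcp_pos"],"u",(s["tcp_pos"][:2]-E0)@X,s["time_s"])
E
python3 f.py; python3 look.py L5
```

```text
[ 1.111 -1.245 -4.23 ] [-0.302 -0.155  0.068] [0.534 0.112 0.074] u -0.20498756005923616 13.6
[0.5344 0.1119 0.0736] 96.13589618987291 13.6 [ 1.1541 -1.6832 -4.2116] [-0.3249 -0.1449  0.0865] 0.27241239409095447
```

View pics/L5t.png

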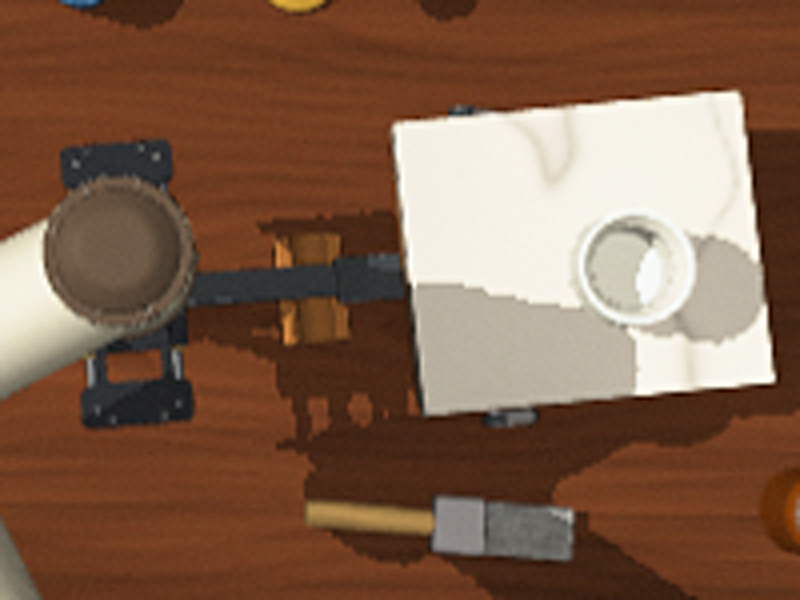

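View pics/L5s.png

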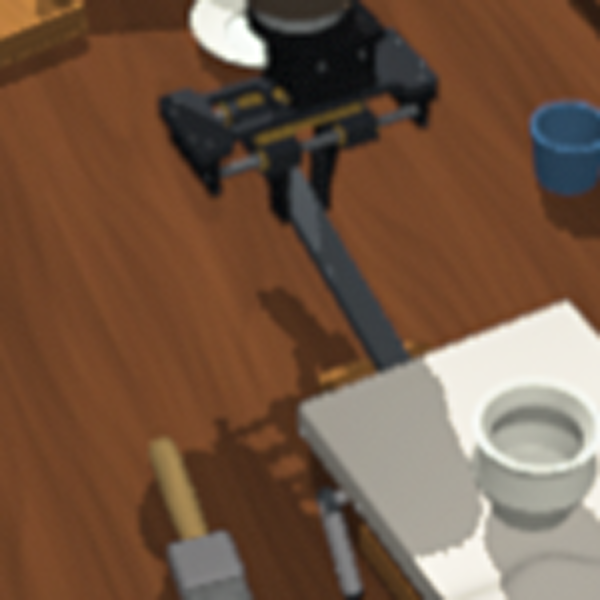

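>>> play_rows:
  deltas: [255,-0.5,0.1,0,0,255,-0.5,0.2,0,0,255,-0.5,0.1,0,0,255,-0.5,0.2,0,0,255,-0.5,0.1,0,0,255,-0.5,0.2,0,0,255,-0.5,0.1,0,0,255,-0.5,0.1,0,0,255,-0.5,0.1,0,0,255,0,0,0,0]

```text
time_s: 14.75
tcp_pos: [0.535, 0.1076, 0.0724]
ee_rot: [[-0.107, 0.0, -0.994], [0.994, -0.0, -0.107], [-0.0, -1.0, -0.0]]
wrist_force: [0.4, -0.1, -3.8]
gripper_width: 0.276
```

```bash
python3 f.py
```

```text
[ 0.415  0.378 -3.813] [ 0.082 -0.062  0.03 ] [0.535 0.108 0.072] u -0.20064803520240038 14.85
```

>>> play_rows:
  deltas: [255,-0.4,0.1,0,0,255,-0.4,0.1,0,0,255,-0.4,0.1,0,0,255,-0.4,0.2,0,0,255,-0.4,0.1,0,0,255,-0.4,0.1,0,0,255,-0.4,0.1,0,0,255,-0.4,0.1,0,0,255,0,0,0,0,255,0,0,0,0]

```text
time_s: 15.85
tcp_pos: [0.5353, 0.1045, 0.0715]
ee_rot: [[-0.107, -0.0, -0.994], [0.994, -0.0, -0.107], [-0.0, -1.0, 0.0]]
wrist_force: [-0.3, 0.1, -3.9]
gripper_width: 0.273
```

```bash
python3 f.py
```

```text
[-0.259  0.405 -3.699] [ 0.096 -0.066  0.017] [0.535 0.104 0.072] u -0.19746381102472 15.95
```

>>> play_rows:
  deltas: [255,-0.3,0.1,0,0,255,-0.3,0.1,0,0,255,-0.3,0.1,0,0,255,-0.3,0.1,0,0,255,-0.3,0.1,0,0,255,-0.3,0.1,0,0,255,-0.3,0.1,0,0,255,-0.3,0,0,0,255,0,0,0,0,255,0,0,0,0]

```text
time_s: 16.95
tcp_pos: [0.5356, 0.1021, 0.0708]
ee_rot: [[-0.107, -0.0, -0.994], [0.994, -0.0, -0.107], [-0.0, -1.0, 0.0]]
wrist_force: [-0.2, -0.0, -3.5]
gripper_width: 0.268
```

>>> play_rows:
  deltas: [255,-0.3,0.1,0,0,255,-0.3,0.1,0,0,255,-0.3,0.1,0,0,255,-0.3,0.1,0,0,255,-0.3,0.1,0,0,255,-0.3,0.1,0,0,255,-0.3,0.1,0,0,255,-0.3,0,0,0,255,0,0,0,0,255,0,0,0,0]

```text
time_s: 17.95
tcp_pos: [0.5358, 0.0997, 0.0701]
ee_rot: [[-0.107, -0.0, -0.994], [0.994, -0.0, -0.107], [-0.0, -1.0, 0.0]]
wrist_force: [0.9, -0.2, -3.3]
gripper_width: 0.276
```

>>> play_rows:
  deltas: [255,-0.3,0.1,0,0,255,-0.3,0.1,0,0,255,-0.3,0.1,0,0,255,-0.3,0.1,0,0,255,-0.3,0.1,0,0,255,-0.3,0.1,0,0,255,-0.3,0.1,0,0,255,-0.3,0,0,0,255,0,0,0,0,255,0,0,0,0]

```text
time_s: 18.95
tcp_pos: [0.5362, 0.0978, 0.0695]
ee_rot: [[-0.107, 0.0, -0.994], [0.994, 0.001, -0.107], [0.001, -1.0, -0.0]]
wrist_force: [-0.4, 4.2, -2.8]
gripper_width: 0.274
```

```bash
python3 f.py
```

```text
[-0.544  3.884 -2.39 ] [ 1.129  0.23  -0.038] [0.536 0.098 0.07 ] u -0.19072760946422923 19.05
```

>>> play_rows:
  deltas: [255,-0.3,0.1,0,0,255,-0.3,0.1,0,0,255,-0.3,0.1,0,0,255,-0.3,0.1,0,0,255,-0.3,0.1,0,0,255,-0.3,0.1,0,0,255,-0.3,0.1,0,0,255,-0.3,0,0,0,255,0,0,0,0,255,0,0,0,0]

```text
time_s: 20.05
tcp_pos: [0.5374, 0.0976, 0.0695]
ee_rot: [[-0.106, 0.003, -0.994], [0.994, 0.004, -0.106], [0.004, -1.0, -0.004]]
wrist_force: [-3.4, 12.0, 0.2]
gripper_width: 0.27
```

```bash
python3 f.py
```

```text
[-3.022 11.673  0.465] [ 3.407  0.934 -0.275] [0.537 0.098 0.07 ] u -0.1904226568648468 20.15
```

>>> play_rows:
  deltas: [255,0.6,-0.1,0,0,255,0.6,-0.1,0,0,255,0.6,-0.1,0,0,255,0.6,-0.1,0,0,255,0.6,-0.1,0,0,255,0.5,0,0,0,255,0,0,0,0,255,0,0,0,0,255,0,0,0,0,255,0,0,0,0]

```text
time_s: 21.15
tcp_pos: [0.5359, 0.098, 0.0692]
ee_rot: [[-0.107, -0.0, -0.994], [0.994, -0.001, -0.107], [-0.001, -1.0, 0.0]]
wrist_force: [1.6, -1.5, -2.5]
gripper_width: 0.268
```

```bash
python3 f.py
```

```text
[ 1.184 -1.188 -2.539] [-0.46  -0.404  0.093] [0.536 0.098 0.069] u -0.19104259059030027 21.25
```

>>> play_rows:
  deltas: [255,0.2,0.6,0,0,255,0.2,0.6,0,0,255,0.2,0.6,0,0,255,0.1,0.6,0,0,255,0.2,0.6,0,0,255,0,0,0,0,255,0,0,0,0,255,0,0,0,0,255,0,0,0,0,255,0,0,0,0]

```text
time_s: 22.25
tcp_pos: [0.5359, 0.0994, 0.0663]
ee_rot: [[-0.107, -0.0, -0.994], [0.994, -0.0, -0.107], [-0.0, -1.0, 0.0]]
wrist_force: [-0.4, -2.4, 1.3]
gripper_width: 0.27
```

```bash
python3 f.py
```

```text
[-0.287 -2.141  1.228] [-1.02  -0.08   0.023] [0.536 0.099 0.066] u -0.19236957612673172 22.35
```

>>> play_rows:
  deltas: [255,0.2,0.5,0,0,255,0.1,0.5,0,0,255,0.1,0.5,0,0,255,0.2,0.5,0,0,255,0.1,0.5,0,0,255,0,0,0,0,255,0,0,0,0,255,0,0,0,0,255,0,0,0,0,255,0,0,0,0]

```text
time_s: 23.35
tcp_pos: [0.5361, 0.1004, 0.0639]
ee_rot: [[-0.107, 0.001, -0.994], [0.994, 0.0, -0.107], [0.0, -1.0, -0.001]]
wrist_force: [-1.2, -0.3, 5.7]
gripper_width: 0.27
```

```bash
python3 f.py;python3 look.py L6
```

```text
[-1.219  0.13   5.452] [-0.244  0.37   0.013] [0.536 0.1   0.064] u -0.19335085645237643 23.45
[0.5361 0.1004 0.064 ] 96.13654496063168 23.45 [-1.1454 -0.0618  5.2864] [-0.2386  0.377   0.0294] 0.27112654490226235
```

View pics/L6t.png

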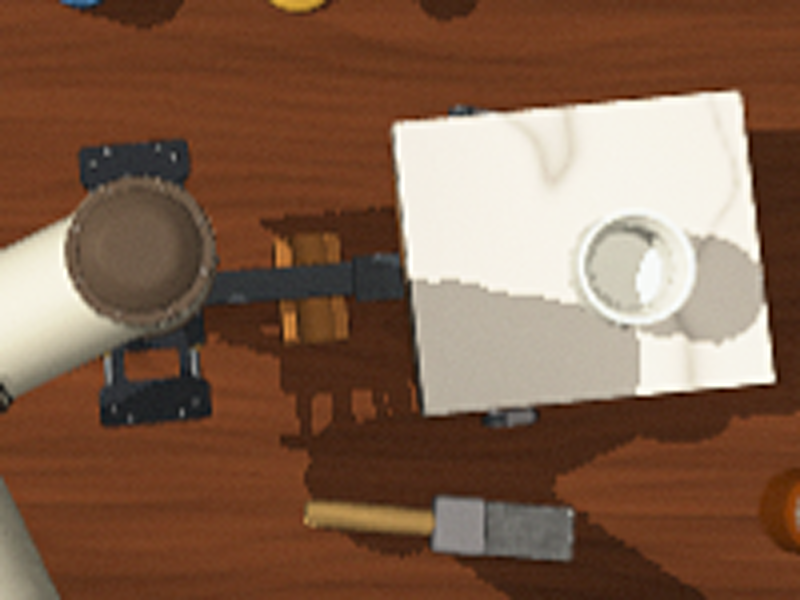

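View pics/L6s.png

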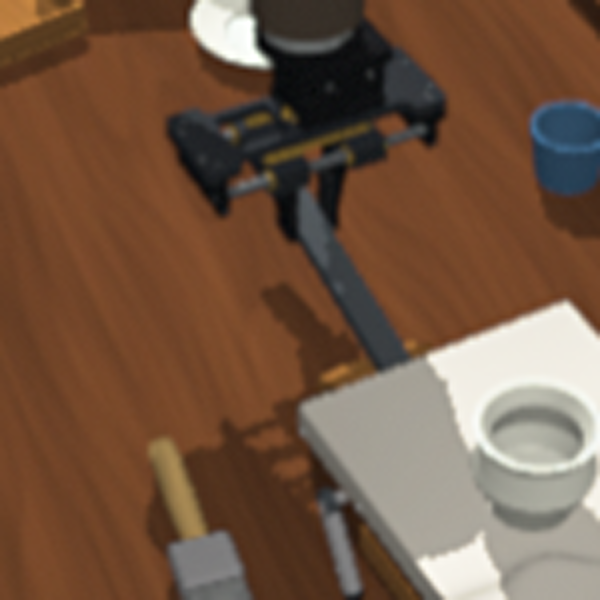

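>>> play_rows:
  deltas: [255,0.3,0.8,0,0,255,0.4,1,0,0,255,0.4,1.1,0,0,255,0.4,1.1,0,0,255,0.4,1.1,0,0,255,0.4,1.1,0,0,255,0.4,1.1,0,0,255,0.4,1,0,0,255,0.3,1,0,0,255,0.3,0.7,0,0]

```text
time_s: 24.6
tcp_pos: [0.5364, 0.1031, 0.056]
ee_rot: [[-0.108, 0.002, -0.994], [0.994, -0.001, -0.108], [-0.001, -1.0, -0.002]]
wrist_force: [-2.7, -4.9, 16.3]
gripper_width: 0.272
```

```bash
python3 f.py;python3 look.py L7
```

```text
[-2.035 -4.407 14.781] [-1.513  0.712 -0.108] [0.536 0.103 0.056] u -0.19609222130794185 24.7
[0.5364 0.1032 0.0558] 96.17337380501614 24.7 [-2.3417 -4.7647 13.704 ] [-1.4842  0.6424 -0.1338] 0.2689879812148068
```

View pics/L7s.png

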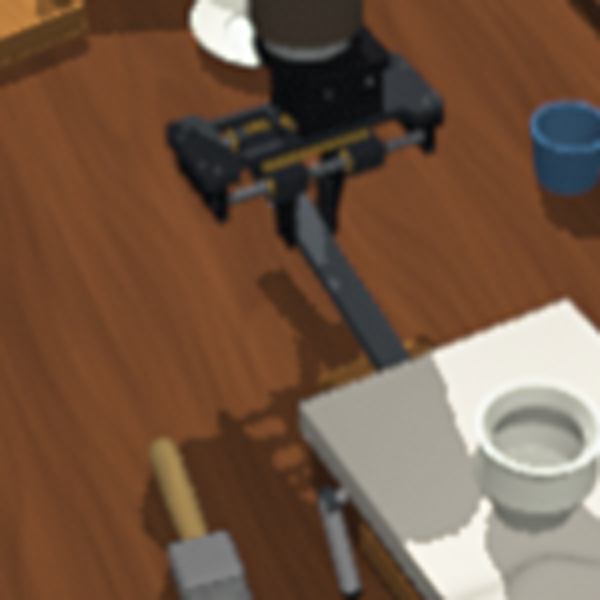

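View pics/L7t.png

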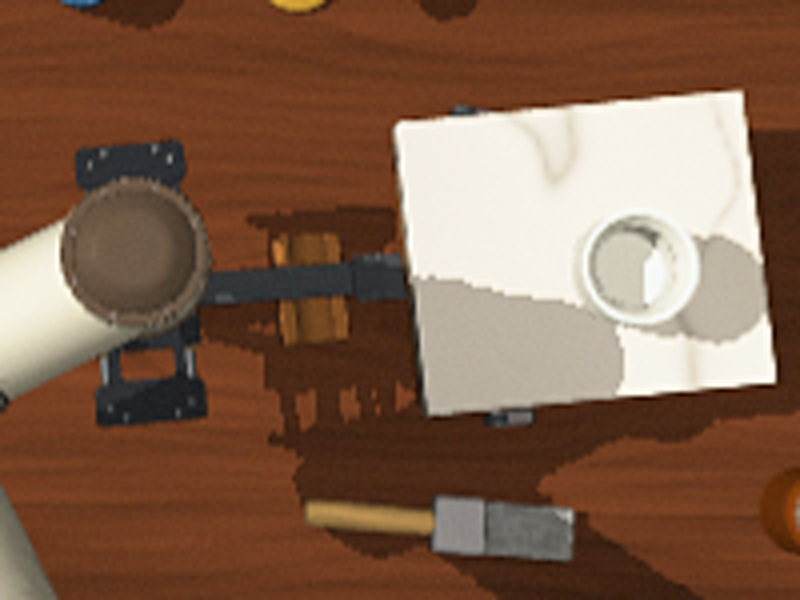

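>>> play_rows:
  deltas: [255,0.2,0.8,0,0,255,0.2,1,0,0,255,0.3,1.1,0,0,255,0.2,1.1,0,0,255,0.2,1.1,0,0,255,0.2,1.1,0,0,255,0.2,1.1,0,0,255,0.2,1,0,0,255,0.2,1,0,0,255,0.1,0.7,0,0]

```text
time_s: 25.85
tcp_pos: [0.5362, 0.1055, 0.0458]
ee_rot: [[-0.107, 0.002, -0.994], [0.994, -0.0, -0.107], [-0.0, -1.0, -0.002]]
wrist_force: [-3.4, -3.0, 14.2]
gripper_width: 0.273
```

```bash
python3 f.py;python3 look.py L8
```

```text
[-2.826 -3.12  14.335] [-1.052  0.754 -0.11 ] [0.536 0.106 0.046] u -0.19846787672944904 25.95
[0.5361 0.1055 0.0456] 96.16557342502692 25.95 [-2.8051 -3.3117 14.3574] [-1.0722  0.7132 -0.1056] 0.2707174369911876
```

View pics/L8s.png

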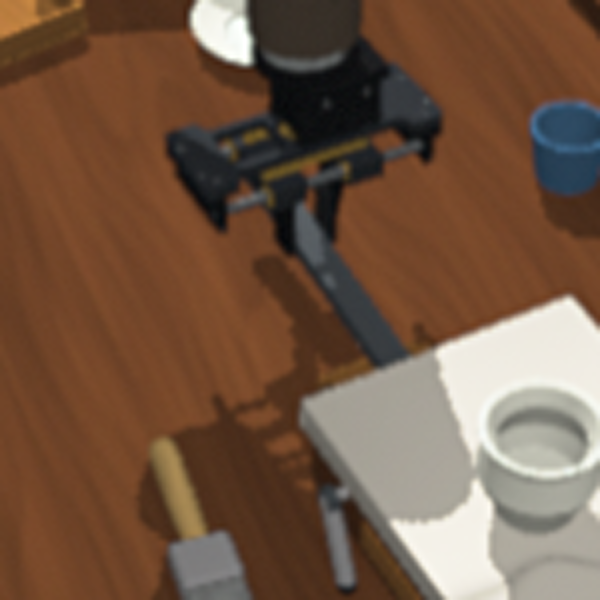

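View pics/L8t.png

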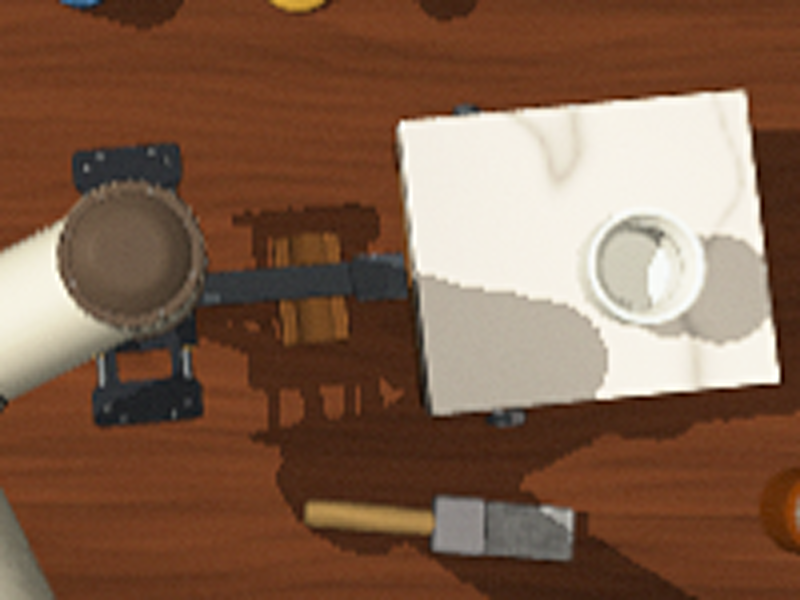

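>>> play_rows:
  deltas: [255,0.1,0.5,0,0,255,0.1,0.7,0,0,255,0.1,0.7,0,0,255,0.1,0.7,0,0,255,0.1,0.7,0,0,255,0.1,0.7,0,0,255,0.1,0.5,0,0,255,0,0.5,0,0,255,0,0,0,0,255,0,0,0,0]

```text
time_s: 27.1
tcp_pos: [0.5361, 0.1064, 0.0406]
ee_rot: [[-0.107, 0.002, -0.994], [0.994, 0.0, -0.107], [-0.0, -1.0, -0.002]]
wrist_force: [-2.2, -2.8, 14.2]
gripper_width: 0.272
```

```bash
python3 f.py;python3 look.py L9; python3 - <<'E'
import pickle,cv2,numpy as np
o=[]
for n in("L6","L8","L9"):
    s,c,d,t=pickle.load(open(n+".pkl","rb"))
    o.append(cv2.resize(d["img"][235:310,245:285],None,fx=6.4,fy=8,interpolation=2))
cv2.imwrite("pics/legs9.png",np.hstack(o))
E
```

```text
[-1.43  -2.718 14.014] [-0.959  0.771 -0.104] [0.536 0.106 0.041] u -0.19928965078514577 27.2
[0.5361 0.1064 0.0406] 96.16155047302142 27.2 [-0.7758 -2.6374 14.2982] [-0.9602  0.779  -0.121 ] 0.2735847305971664
```

View pics/legs9.png

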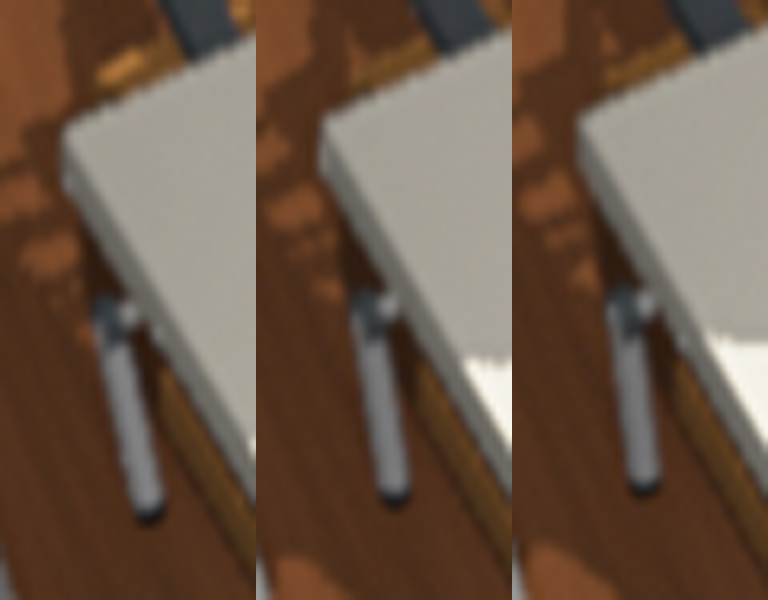

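View pics/L9t.png

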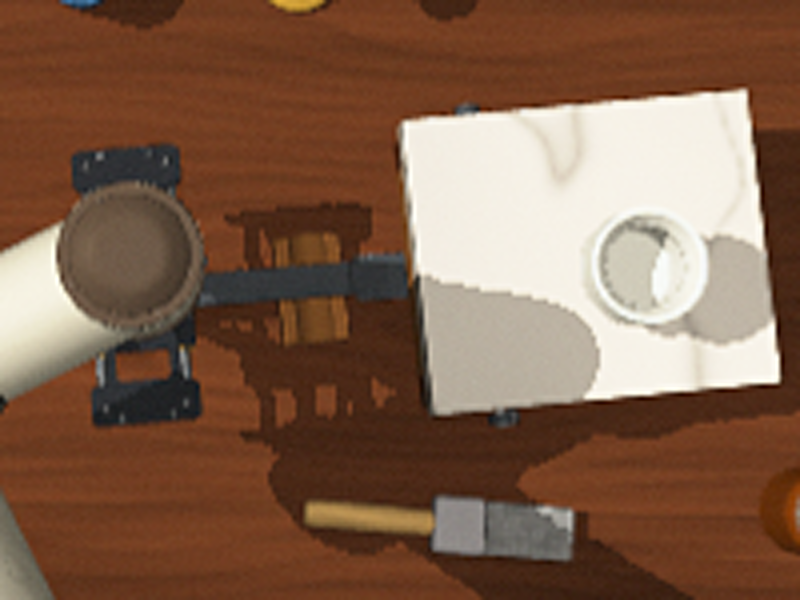

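>>> play_rows:
  deltas: [255,0,0.4,0,0,255,0.1,0.5,0,0,255,0.1,0.6,0,0,255,0,0.7,0,0,255,0.1,0.7,0,0,255,0,0.6,0,0,255,0.1,0.5,0,0,255,0,0.5,0,0,255,0,0,0,0,255,0,0,0,0]

```text
time_s: 28.35
tcp_pos: [0.5363, 0.1069, 0.0368]
ee_rot: [[-0.108, 0.003, -0.994], [0.994, 0.0, -0.108], [-0.0, -1.0, -0.003]]
wrist_force: [-4.6, -1.7, 17.3]
gripper_width: 0.272
```

```bash
cat > legs.sh <<'E'
python3 f.py;python3 look.py $1; python3 - $1 $2 <<'P'
import pickle,cv2,numpy as np,sys
o=[]
for n in sys.argv[1:]:
    s,c,d,t=pickle.load(open(n+".pkl","rb"))
    o.append(cv2.resize(d["img"][235:310,245:285],None,fx=4.8,fy=6,interpolation=2))
    o.append(cv2.resize(t["img"][225:260,330:370],None,fx=4.8,fy=12.8571,interpolation=2)[:450])
cv2.imwrite(f"pics/legs{sys.argv[1]}.png",np.hstack(o))
P
E
bash legs.sh M1 L9
```

```text
[-3.49  -2.325 18.132] [-0.956  1.134 -0.115] [0.536 0.107 0.037] u -0.19972351206824251 28.45
[0.5363 0.1068 0.0369] 96.1754189121528 28.45 [-3.2743 -2.7044 18.236 ] [-0.9695  1.1189 -0.1036] 0.2689232203450993
```

View pics/legsM1.png

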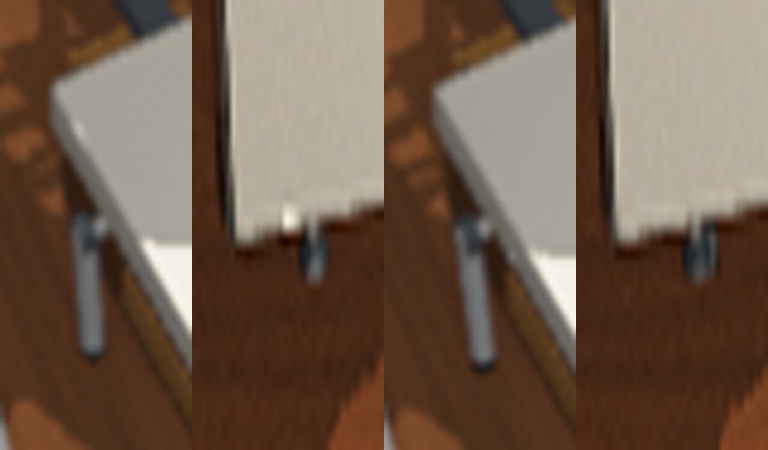

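>>> play_rows:
  deltas: [255,0,0.4,0,0,255,0,0.4,0,0,255,0,0.4,0,0,255,0,0.4,0,0,255,0,0.4,0,0,255,0,0,0,0,255,0,0,0,0,255,0,0,0,0,255,0,0,0,0,255,0,0,0,0]

```text
time_s: 29.6
tcp_pos: [0.5364, 0.107, 0.0354]
ee_rot: [[-0.108, 0.003, -0.994], [0.994, 0.0, -0.108], [0.0, -1.0, -0.003]]
wrist_force: [-5.6, -2.5, 21.8]
gripper_width: 0.273
```

```bash
bash legs.sh M2 M1
```

```text
[-5.213 -2.466 21.718] [-0.817  1.48  -0.129] [0.536 0.107 0.035] u -0.19989431267047916 29.7
[0.5364 0.107  0.0354] 96.17584768412326 29.7 [-4.9973 -1.9352 21.5844] [-0.8267  1.4477 -0.1385] 0.2770997850625406
```

View pics/legsM2.png

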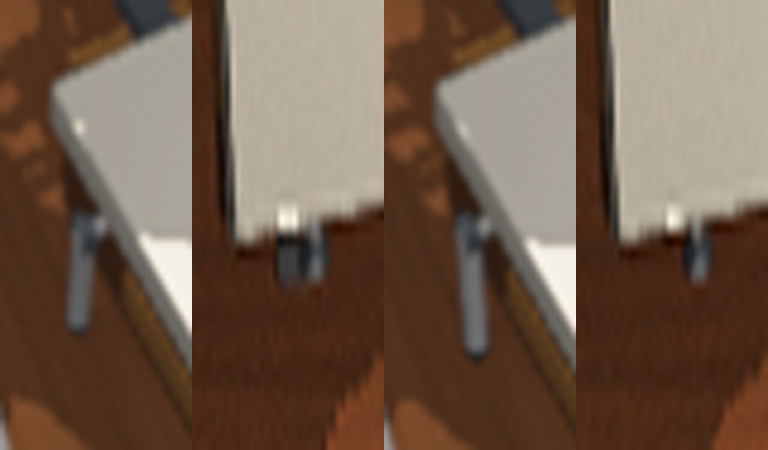

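View pics/M2t.png

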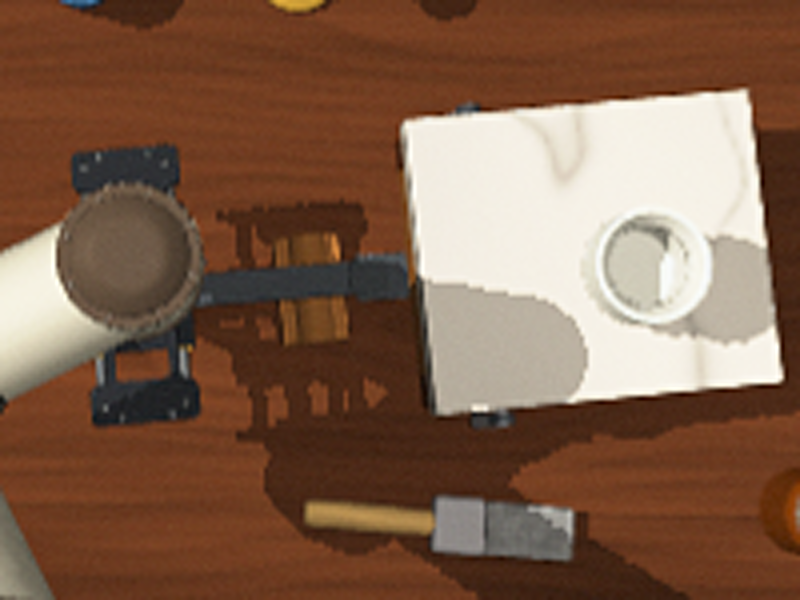

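>>> play_rows:
  deltas: [255,0,-0.3,0,0,255,0,-0.3,0,0,255,0,-0.3,0,0,255,0,-0.3,0,0,255,0,-0.3,0,0,255,0,-0.3,0,0,255,0,-0.3,0,0,255,0,-0.3,0,0,255,0,-0.3,0,0,255,0,-0.3,0,0]

```text
time_s: 30.85
tcp_pos: [0.5362, 0.1069, 0.0368]
ee_rot: [[-0.107, 0.003, -0.994], [0.994, 0.001, -0.107], [0.0, -1.0, -0.003]]
wrist_force: [-1.1, -2.5, 9.6]
gripper_width: 0.271
```

```bash
bash legs.sh M3 M2
```

```text
[-1.241 -2.704 10.685] [-0.732  0.431 -0.086] [0.536 0.107 0.037] u -0.1998219363415207 30.95
[0.5363 0.1069 0.0368] 96.141483881108 30.95 [-1.5475 -2.972  11.2178] [-0.7216  0.4528 -0.1095] 0.27303198469624096
```

View pics/legsM3.png

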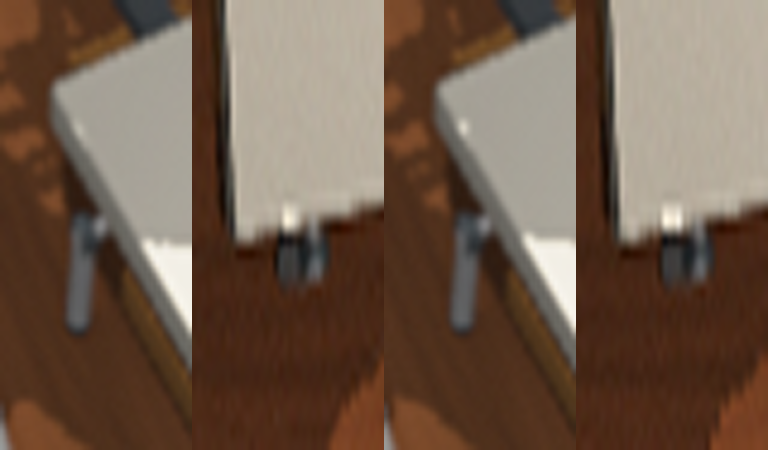

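>>> play_rows:
  deltas: [255,0,-0.3,0,0,255,0,-0.3,0,0,255,0,-0.3,0,0,255,0,-0.3,0,0,255,0,-0.3,0,0,255,0,-0.3,0,0,255,0,-0.3,0,0,255,0,-0.3,0,0,255,0,-0.3,0,0,255,0,-0.3,0,0]

```text
time_s: 32.1
tcp_pos: [0.5354, 0.1068, 0.0379]
ee_rot: [[-0.107, 0.0, -0.994], [0.994, 0.0, -0.107], [0.0, -1.0, -0.0]]
wrist_force: [3.1, -2.2, -2.0]
gripper_width: 0.269
```

```bash
bash legs.sh M4 M2
```

```text
[ 3.538 -3.558 -1.064] [-0.79  -1.19   0.137] [0.535 0.107 0.038] u -0.199884345452084 32.2
[0.5352 0.1069 0.0379] 96.15325764685531 32.2 [ 4.036  -4.8941 -1.0934] [-0.769  -1.1982  0.1846] 0.2693237680484947
```

View pics/legsM4.png

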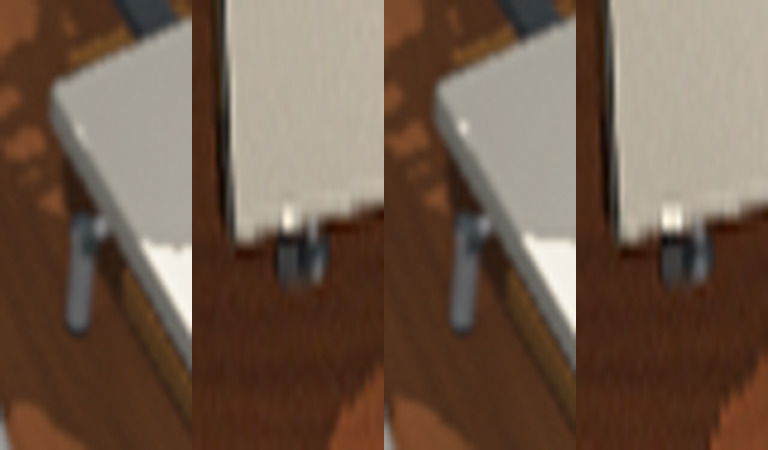

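>>> play_rows:
  deltas: [255,0,-0.3,0,0,255,0,-0.3,0,0,255,0,-0.3,0,0,255,0.5,-0.3,0,0,255,0.5,0,0,0,255,0.5,0,0,0,255,0.5,0,0,0,255,0.5,0,0,0,255,0.5,0,0,0,255,0.5,0,0,0]

```text
time_s: 33.35
tcp_pos: [0.5346, 0.1104, 0.0394]
ee_rot: [[-0.107, -0.0, -0.994], [0.994, 0.0, -0.107], [0.0, -1.0, 0.0]]
wrist_force: [0.8, -0.4, -5.9]
gripper_width: 0.275
```

```bash
bash legs.sh M5 M2
```

```text
[-0.154 -0.446 -5.743] [ 0.299  0.012 -0.031] [0.535 0.11  0.039] u -0.20347483001302985 33.45
[0.5347 0.1104 0.0394] 96.12716381828768 33.45 [-0.8911 -0.2972 -5.8189] [ 0.3151 -0.0109 -0.0394] 0.2737089284607777
```

View pics/M5t.png

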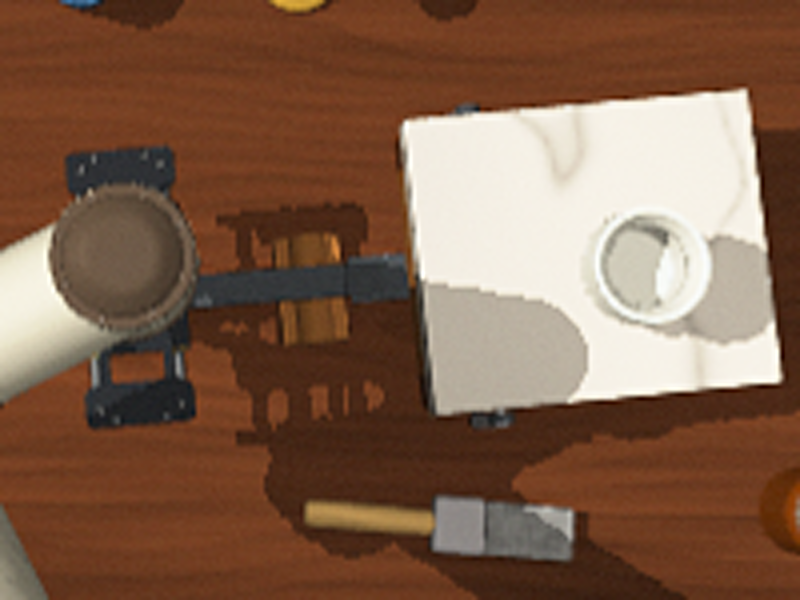

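>>> play_rows:
  deltas: [255,1,0,0,0,255,2,-0.1,0,0,255,3,-0.1,0,0,255,4,-0.1,0,0,255,4,-0.1,0,0,255,4,-0.1,0,0,255,4,-0.1,0,0,255,4,-0.1,0,0,255,3,-0.1,0,0,255,1,0,0,0]

```text
time_s: 34.6
tcp_pos: [0.5315, 0.1405, 0.0403]
ee_rot: [[-0.107, 0.0, -0.994], [0.994, 0.0, -0.107], [0.0, -1.0, -0.0]]
wrist_force: [-0.1, -1.0, -4.7]
gripper_width: 0.27
```

```bash
bash legs.sh M6 M2
```

```text
[-0.136 -0.357 -5.344] [ 0.283 -0.032  0.018] [0.532 0.14  0.04 ] u -0.23358760231491799 34.7
[0.5316 0.1404 0.0403] 96.14811773764994 34.7 [-0.6457  0.1911 -5.8183] [ 0.3607 -0.0176 -0.0118] 0.2737168835936129
```

View pics/M6t.png

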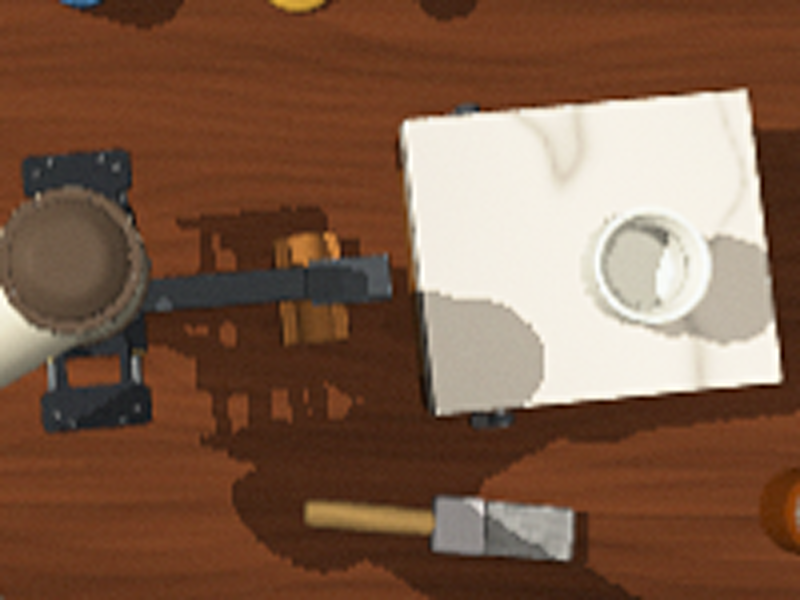

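```bash
python3 - <<'E'
from meas import *
from plan import *
s,c,d,t=pickle.load(open("M6.pkl","rb"))
print("plate",plane(t,[(136,182),(184,182),(160,158),(160,204)],.02))
print("tray",plane(t,[(77,248),(137,232),(150,266),(90,284)],.03))
p=np.array(s["tcp_pos"]);print(p)
R=s["ee_rot"]
print([float(x) for x in plan(R,(np.array([.5257,.195,.08])-p)*1000,0,claw=255)])
print([float(x) for x in plan(R,(np.array([.43,.292,.08])-np.array([.5257,.195,.08]))*1000,np.radians(6.15),claw=255)])
E
```

```text
plate [[0.6226 0.4907 0.02  ]
 [0.6258 0.3488 0.02  ]
 [0.6966 0.4226 0.02  ]
 [0.5583 0.4175 0.02  ]]
tray [[0.4239 0.6492 0.03  ]
 [0.4736 0.479  0.03  ]
 [0.375  0.4371 0.03  ]
 [0.3207 0.6066 0.03  ]]
[0.5316 0.1404 0.0403]
[255.0, 5.5, -4.0, 0.0, 0.0, 255.0, 5.5, -4.0, 0.0, 0.0, 255.0, 5.5, -4.0, 0.0, 0.0, 255.0, 5.5, -4.0, 0.0, 0.0, 255.0, 5.5, -4.0, 0.0, 0.0, 255.0, 5.5, -4.0, 0.0, 0.0, 255.0, 5.5, -4.0, 0.0, 0.0, 255.0, 5.5, -4.0, 0.0, 0.0, 255.0, 5.5, -4.0, 0.0, 0.0, 255.0, 5.5, -4.0, 0.0, 0.0]
[255.0, 10.7, -0.0, 8.5, 0.011, 255.0, 10.6, -0.0, 8.6, 0.011, 255.0, 10.5, -0.0, 8.7, 0.011, 255.0, 10.4, -0.0, 8.8, 0.011, 255.0, 10.3, -0.0, 8.9, 0.011, 255.0, 10.2, -0.0, 9.0, 0.011, 255.0, 10.1, -0.0, 9.2, 0.011, 255.0, 10.0, -0.0, 9.3, 0.011, 255.0, 9.9, -0.0, 9.4, 0.011, 255.0, 9.8, -0.0, 9.5, 0.011]
```

>>> play_rows:
  deltas: [255,0,-3,0,0,255,2,-4,0,0,255,5,-5,0,0,255,7,-5,0,0,255,8,-5,0,0,255,8,-5,0,0,255,8,-5,0,0,255,8,-4,0,0,255,6,-3,0,0,255,3,-1,0,0]

```text
time_s: 35.85
tcp_pos: [0.5258, 0.1958, 0.0807]
ee_rot: [[-0.108, 0.001, -0.994], [0.994, 0.001, -0.108], [0.0, -1.0, -0.001]]
wrist_force: [-0.3, 0.0, -5.6]
gripper_width: 0.272
```

>>> play_rows:
  deltas: [255,6,0,5,0.01,255,9,0,8,0.01,255,11,0,9,0.011,255,11,0,11,0.011,255,12,0,11,0.011,255,12,0,11,0.011,255,11,0,11,0.011,255,10,0,11,0.011,255,8,0,8,0.011,255,4,0,5,0.01]

```text
time_s: 36.85
tcp_pos: [0.4292, 0.2837, 0.0802]
ee_rot: [[0.0, -0.0, -1.0], [1.0, -0.0, 0.0], [-0.0, -1.0, 0.0]]
wrist_force: [0.3, -0.0, -5.5]
gripper_width: 0.271
```

```bash
bash legs.sh M7 M2
```

```text
[ 0.186  0.355 -5.611] [ 0.364  0.024 -0.033] [0.429 0.284 0.08 ] u -0.3867348067975656 36.95
[0.4294 0.2836 0.0802] 90.0443800963202 36.95 [ 0.5835  1.1875 -5.7872] [ 0.3743 -0.0189 -0.0767] 0.27334953638454373
```

View pics/M7s.png

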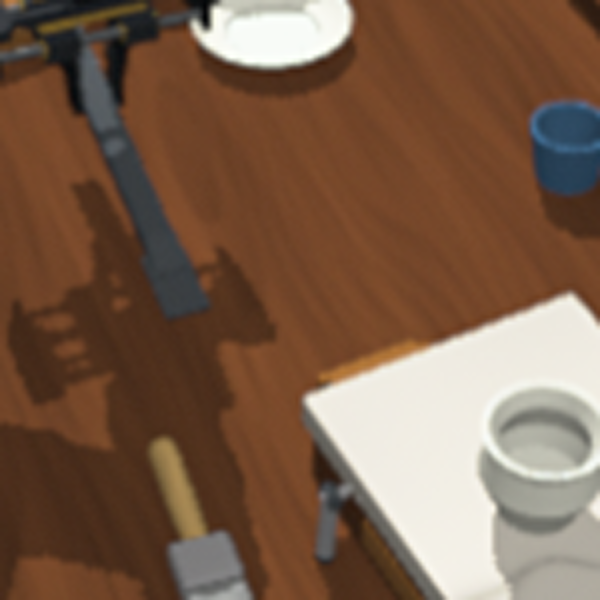

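View pics/M7t.png

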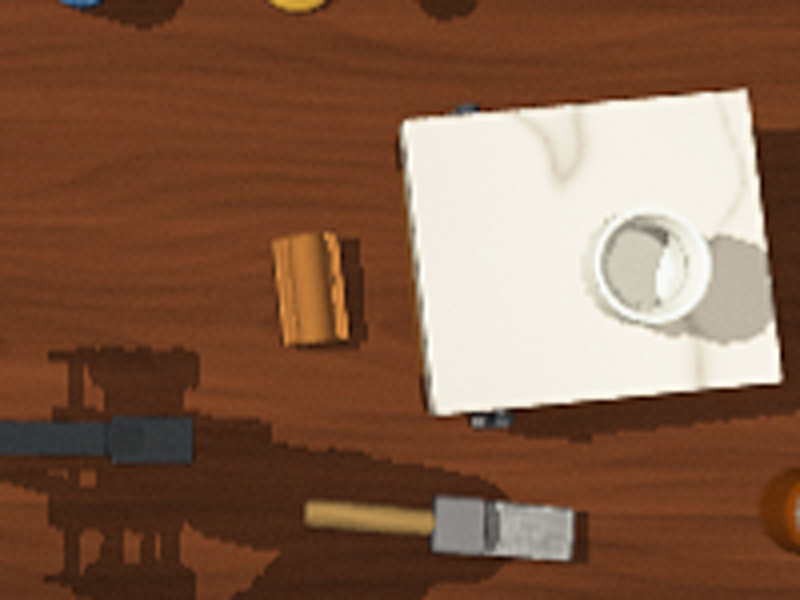

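>>> play_rows:
  deltas: [255,0,5,0,0,255,0,8,0,0,255,0,9,0,0,255,0,9,0,0,255,0,9,0,0,255,0,8,0,0,255,0,6,0,0,255,0,4,0,0,255,0,3,0,0,255,0,1,0,0]

```text
time_s: 38.1
tcp_pos: [0.4303, 0.2836, 0.0182]
ee_rot: [[-0.0, 0.0, -1.0], [1.0, 0.0, -0.0], [0.0, -1.0, -0.0]]
wrist_force: [-0.2, 1.6, -2.4]
gripper_width: 0.271
```

>>> play_rows:
  deltas: [255,0,1,0,0,255,0,1,0,0,255,0,1,0,0,255,0,1,0,0,255,0,0.5,0,0,255,0,0.5,0,0,255,0,0,0,0,255,0,0,0,0,255,0,0,0,0,255,0,0,0,0]

```text
time_s: 39.1
tcp_pos: [0.4301, 0.2834, 0.0133]
ee_rot: [[-0.0, 0.0, -1.0], [1.0, 0.0, -0.0], [0.0, -1.0, -0.0]]
wrist_force: [0.4, 2.6, -4.2]
gripper_width: 0.272
```

```bash
python3 f.py
```

```text
[ 0.244  2.161 -3.14 ] [ 0.251 -0.063  0.012] [0.43  0.283 0.013] u -0.3864214262296041 39.2
```

>>> play_rows:
  deltas: [255,0,0.6,0,0,255,0,0.6,0,0,255,0,0.6,0,0,255,0,0.6,0,0,255,0,0.6,0,0,255,0,0.5,0,0,255,0,0.5,0,0,255,0,0.5,0,0,255,0,0,0,0,255,0,0,0,0]

```text
time_s: 40.2
tcp_pos: [0.4301, 0.2833, 0.0087]
ee_rot: [[-0.0, -0.0, -1.0], [1.0, -0.0, -0.0], [-0.0, -1.0, 0.0]]
wrist_force: [0.1, 1.2, -2.6]
gripper_width: 0.273
```

```bash
python3 f.py
```

```text
[-0.139  1.703 -2.965] [ 0.288 -0.038  0.018] [0.43  0.283 0.009] u -0.38639342460632503 40.3
```

>>> play_rows:
  deltas: [255,0,0.5,0,0,255,0,0.5,0,0,255,0,0.5,0,0,255,0,0.5,0,0,255,0,0.5,0,0,255,0,0.5,0,0,255,0,0.4,0,0,255,0,0,0,0,255,0,0,0,0,255,0,0,0,0]

```text
time_s: 41.3
tcp_pos: [0.4301, 0.2833, 0.0053]
ee_rot: [[0.0, -0.0, -1.0], [1.0, -0.0, 0.0], [-0.0, -1.0, 0.0]]
wrist_force: [0.7, 1.5, -2.8]
gripper_width: 0.272
```

```bash
python3 f.py; python3 look.py M8; python3 -c "
import pickle,cv2
s,c,d,t=pickle.load(open('M8.pkl','rb'))
cv2.imwrite('pics/M8z.png',cv2.resize(d['img'][130:250,170:260],None,fx=5,fy=5,interpolation=2))"
```

```text
[-0.024  1.598 -2.991] [ 0.238 -0.061  0.004] [0.43  0.283 0.005] u -0.3864210027610919 41.4
[0.4301 0.2833 0.0053] 90.00148897604811 41.4 [-0.4688  2.1563 -2.9165] [ 0.2187 -0.0526 -0.0808] 0.2747793385756377
```

View pics/M8z.png

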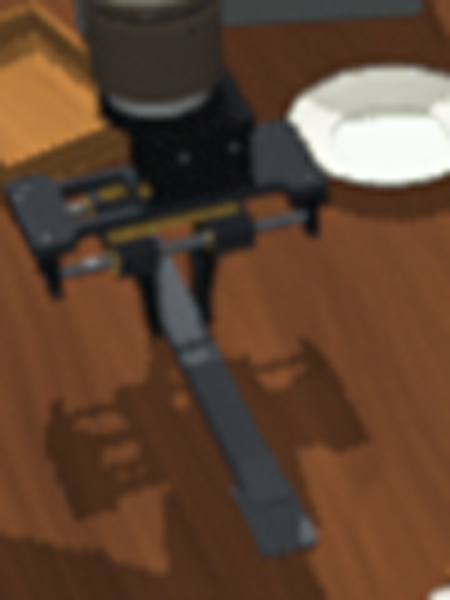

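>>> play_rows:
  deltas: [255,0,0.5,0,0,255,0,0.5,0,0,255,0,0.5,0,0,255,0,0.5,0,0,255,0,0.4,0,0,255,0,0,0,0,255,0,0,0,0,255,0,0,0,0,255,0,0,0,0,255,0,0,0,0]

```text
time_s: 42.55
tcp_pos: [0.4302, 0.2834, 0.0034]
ee_rot: [[-0.0, 0.0, -1.0], [1.0, 0.0, -0.0], [0.0, -1.0, -0.0]]
wrist_force: [-2.7, 1.1, 6.0]
gripper_width: 0.269
```

```bash
python3 f.py
```

```text
[-2.28   0.725  5.541] [ 0.033  0.812 -0.03 ] [0.43  0.283 0.003] u -0.3865064202530133 42.65
```

>>> play_rows:
  deltas: [255,0,-0.5,0,0,255,0,-0.3,0,0,0,0,0,0,0,0,0,0,0,0,0,0,0,0,0,0,0,0,0,0,0,0,0,0,0,0,0,0,0,0,0,0,0,0,0,0,0,0,0,0]

```text
time_s: 43.65
tcp_pos: [0.4301, 0.2833, 0.0038]
ee_rot: [[-0.0, 0.0, -1.0], [1.0, 0.0, -0.0], [0.0, -1.0, -0.0]]
wrist_force: [-0.5, -0.5, -0.5]
gripper_width: 0.92
```

>>> play_rows:
  deltas: [0,0,0,0,0,0,0,-3,0,0,0,0,-8,0,0,0,0,-15,0,0,0,0,-20,0,0,0,0,-25,0,0,0,0,-25,0,0,0,0,-20,0,0,0,0,-10,0,0,0,0,-4,0,0]

```text
time_s: 44.65
tcp_pos: [0.4304, 0.2837, 0.1351]
ee_rot: [[0.0, 0.002, -1.0], [1.0, 0.002, 0.0], [0.002, -1.0, -0.002]]
wrist_force: [0.1, -0.6, 0.1]
gripper_width: 1.002
```

```bash
bash legs.sh M9 M2; python3 - <<'E'
import pickle,cv2
s,c,d,t=pickle.load(open('M9.pkl','rb'))
cv2.imwrite('pics/M9d.png',d["img"])
cv2.imwrite('pics/M9tt.png',t["img"])
E
```

```text
[ 0.138 -0.024  0.532] [ 0.096 -0.048  0.003] [0.43  0.283 0.134] u -0.38636587402491335 44.75
[0.43   0.2833 0.1338] 89.98652011170235 44.75 [0.5022 0.3201 0.656 ] [ 0.0815 -0.0209 -0.0018] 1.001000453773152
```

View pics/M9d.png

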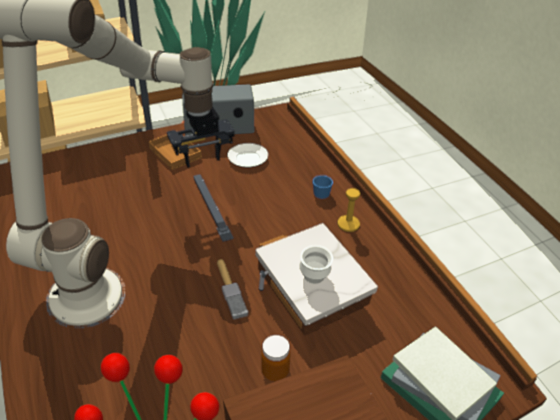

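View pics/M9tt.png

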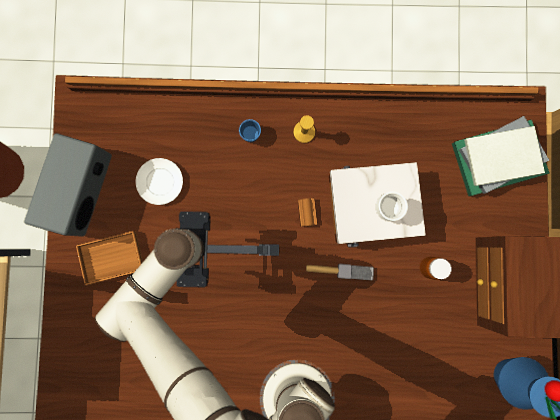

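View pics/legsM9.png

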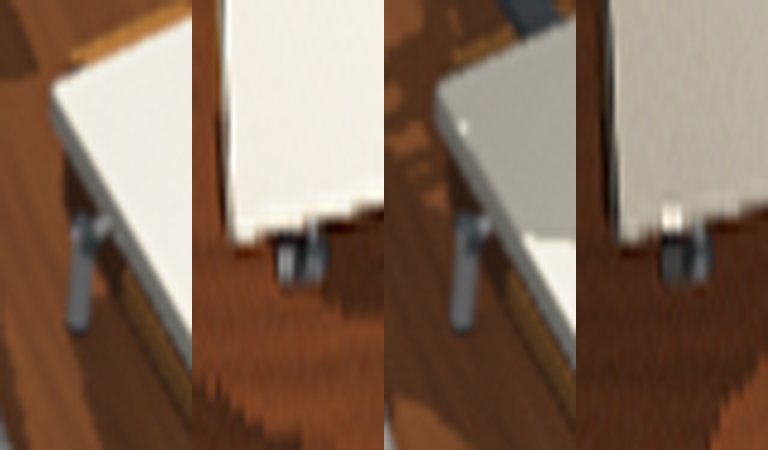

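```bash
python3 -c "
from station import r
print(r.finish_job())"
```

```text
the job is handed in; nothing more can be done
None
```

The stand's front is propped on its legs, and the bar lies flat on the table, roughly 10 cm from the block by the top picture. I handed the job in at about 44.8 s of the 72 s allowed; no verdict came back.

- **Insertion:** I slid the toe over the block and under the middle of the front edge. I felt the stop against the cleat at an estimated 20 mm in, and backed off.
- **Levering:** I levered the front up until the near leg swung past upright. My geometry estimate puts the lift at about 14 to 15 mm; I did not measure it directly. The hand force peaked near 22 N.
- **Lowering:** I eased the stand onto its legs, drew the bar out freely (the force reading showed only the bar's weight) and laid it down.

**Last checks:** The near leg is fully down and the stand did not move when unloaded. I did not confirm the far leg in a picture; I relied on the pair sharing one joint. The pot, the bystanders and the block look in place, and the hand is open and clear.

**Not as planned:**
- One extra step at the cleat took the push to about 12 N before I backed off.
- The block looked about 1 mm out of place during levering.
- The bar was pressed on the table with about 6 N for a moment before I let it go.

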